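# Swap two microscope lenses onto their seat rings

## Robot

A 7-joint arm with a two-finger parallel gripper is mounted at the origin on the work surface. World frame = base frame: x ahead of the robot, y to its left, z up, the work surface at z = 0. Lengths are in m, angles in degrees, forces in N, time in s.
With the tool pointing down it reaches from about 0.425 to 0.875 m from the base axis. Payload 4.7 kg.
Tool frame: the origin (TCP) lies on the centre line of the jaws, within the pads' length; the fingertips stand 8 mm ahead of it and the grasp point (between the pads) lies 11 mm behind it; z points along the fingers, y is the direction in which the jaws open and shut (so a half turn about z gives the same grasp; the last joint's range is limited). The gripper opens to 87 mm and grips with 3 to 60 N. Pads are 19 mm wide; open, the fingers measure 117 mm over their backs; the gripper's body (75 mm by 190 mm) begins 51 mm behind the grasp point.
Start: joints at [-67.088, 18.392, -4.016, 83.108, 1.295, 78.541, -3.26], TCP at [0.245, 0.602, 0.231] pointing down, gripper open.
Joint ranges: [-163.93, 163.93], [-17.29, 119.83], [-79.2, 71.16], [3.27, 140.29], [-89.18, 269.18], [5.43, 117.66], [-154.24, 154.24]. Speed limits (degrees/s): [147.25, 147.25, 180, 180, 180, 180, 180].

## Interface

Orientations are given as [roll, pitch, yaw] about the fixed x, y, z axes, in that order (R = Rz(yaw) Ry(pitch) Rx(roll)).
In Python, from cell import status, vision, workorder gives the robot as it stands.
- The arm moves only by the tool step_arm, never from a script. Its argument "series" is a list of rows, each an object of numbers: "ax", "ay", "az": the turn, a rotation vector about the world's x, y, z in degrees; "x", "y", "z": the shift along the world's x, y, z in m; "claw": the opening in per cent of the stroke, from 0 (shut) to 100 (fully open). In form: [{"ax": .., "ay": .., "az": .., "x": .., "y": .., "z": .., "claw": ..}, ...]. A call has 1 to 12 rows; each row is the pose to reach, as a shift and turn from the pose commanded when the call began; what a row does not reach only later rows make up. A row lasts 1/10 s, in which the tool goes at most 50 mm and 8.59 degrees, less where a joint would pass 70% of its speed; a pose out of reach is approached as far as the arm can. A call with a gripper value outside its range is refused whole. The fingers move at their own pace and stop on an object; "squeeze" is the grip in N (left out, the last holds). Time passes only in rows, so rows that repeat a pose let the fingers close. It gives the time, the measured TCP pose, the force and the opening at its end, in the units of the state.
- status.get_obs(): the state, without advancing time (a new reading comes with each control period).
- vision.read_camera(name): name is "scene" or "top"; returns the picture (384x512x3 uint8, red, green, blue); there is no depth.
- vision.camera_params(name): a dict with "fovy" (degrees; the focal length in pixels is half the picture's height over the tangent of half this angle, whatever the lens; pixels are square), "cx", "cy" (the principal point, pixels), "eye" and "orientation" of the camera in the world. Camera axes: x right, y down, z forward; pixel columns grow to the right and rows downward; lengths in m; the calibration is good to about 2 mm. A picture is of the moment at which its call begins. camera_params takes no time and is no camera call.
- workorder.sign_off(): hands the job in, once; it reports no verdict.
The state is a dict: "time_s": time; "qpos": joint angles; "joint_velocities": joint speeds; "effort": joint torques, N m; "tool_pos": TCP position; "tool_rot": TCP orientation; "force": force on the tool from outside, world axes, zero at the start; "wrist_torque": the same for the moment, N m; "grip_width": finger opening in m.
Only numpy, scipy, OpenCV 4.12 (cv2) and the standard library are available. Lean on these libraries where they do the work, as an engineer would, in place of code of your own. Each camera call takes 0.05 s, during which the arm holds its last target.

## Task

The microscope objective and the eyepiece were put away in each other's stands, without their white seat rings: stand one of them in the empty steel tray for the moment, and then put the narrow ring in the round stand with the objective centred on top of it, and the wide ring in the square stand with the eyepiece centred on top of it. Keep both lenses upright all the time, set them down gently without dropping them, and leave the dropper bottle, the slide box and the petri dish where they are.

Things in the scene. Friction and masses are not known exactly. Their poses are not given: they have to be found in the camera images.
- objective: microscope objective, loose, standing upright: bare aluminium, foot 32 mm diameter and 9 mm high, above it a straight barrel 26 mm diameter from 9 to 44 mm, then a cone narrowing to a 15 mm nose, 62 mm tall in all; about 0.12 kg. Origin: centre of its underside, z up. At the start it stands on the recess floor of the square stand.
- eyepiece: eyepiece, loose, standing upright: black, lower body 44 mm diameter and 26 mm high, above it a steel-clad barrel 30 mm diameter from 26 to 60 mm, 60 mm tall in all, flat top; about 0.11 kg. Origin: centre of its underside, z up. At the start it stands on the recess floor of the round stand.
- narrow_ring: narrow seat ring, loose, lying flat on the bench: white plastic, 42 mm outer and 18 mm inner diameter, 16 mm high, flat top; about 0.03 kg. Origin: centre of its underside, z up.
- wide_ring: wide seat ring, loose, lying flat on the bench: white plastic, 58 mm outer and 26 mm inner diameter, 16 mm high, flat top; about 0.05 kg. Origin: centre of its underside, z up.
- round_stand: round stand, grey, fixed to the bench: disc of 68 mm outer diameter, 7 mm high, with a round recess 56 mm in diameter whose floor is 4 mm above the bench (rim 3 mm above that floor). Origin: centre of its underside. Place of the narrow ring with the objective on it.
- square_stand: square stand, grey, fixed to the bench: 86 mm square outside, 7 mm high, with a square recess 74 mm wide whose floor is 4 mm above the bench (rim 3 mm above that floor). Origin: centre of its underside, x and y along its sides. Place of the wide ring with the eyepiece on it.
- tray: empty steel parking tray, fixed to the bench: 120 mm (its x) by 80 mm (its y) outside, inside 114 by 74 mm, floor 3 mm above the bench, walls 3 mm thick up to 12 mm above the bench. Origin: centre of its underside. Free spot for one lens.
- dropper_bottle: bystander, loose: small amber glass bottle with black cap, 36 mm diameter, 70 mm tall, upright. Origin: centre of its underside.
- slide_box: bystander, loose: grey closed slide box 85 mm (its x) by 50 mm (its y), 30 mm high. Origin: centre of its underside.
- petri_dish: bystander, loose: empty open glass dish, 60 mm diameter, 14 mm high. Origin: centre of its underside.
There are look-alikes about, which are no part of the job. Leave any purple or red look-alike of the wide_ring alone. What is shaped like the narrow_ring but turquoise is not meant.

How it is judged:
By the outcome, as a careful person would: the job done as asked, in the order asked, and still so for the second after the job is handed in, with the robot touching nothing.
It also fails if it takes over 122 s, if anything falls off the work surface, if the arm or the gripper's body presses on something with over 40 N, if the wrist force passes 120 N, or if a joint passes its speed limit or range.

## Working session

There is one attempt and no reset: what is moved stays moved. The work goes in short steps, Python scripts to look and compute and a tool call to move; the robot and the scene stay as the last step left them, time stands still between calls to the robot, and variables do not carry over. Pictures are saved under pics/ and viewed, and the job is handed in when it is done.

Besides the shell and the picture viewer there is one more tool, called by a JSON object that holds its "op" and its "data". step_arm: Moves the arm, as the interface text tells. Its arguments: {"type":"object","properties":{"series":{"type":"array"},"squeeze":{"type":"number"}},"required":["series"]}

```bash
ls; mkdir -p pics
python3 - <<'E'
from cell import status, vision
import cv2
print(status.get_obs())
for n in("scene","top"):
    print(n,vision.camera_params(n))
    im=vision.read_camera(n); cv2.imwrite(f"pics/{n}0.png",im[:,:,::-1])
E
```

```text
pics
{'time_s': 0.0, 'qpos': array([-67.08783138,  18.43789619,  -4.01799815,  83.17537798,
         1.29401491,  78.53857563,  -3.26088714]), 'joint_velocities': array([ 0.00372737, -0.06706606, -0.02334131, -0.11263901,  0.04120225,
        0.03365858, -0.00464681]), 'effort': array([-1.40545239e-04, -4.91289890e+01, -4.04150113e-01, -3.12534034e+01,
       -6.40116166e-02,  4.34664753e-02,  1.65463734e-04]), 'tool_pos': array([0.24440714, 0.60172805, 0.22947082]), 'tool_rot': array([-1.79893347e+02,  3.93693714e-03,  1.57898852e+02]), 'force': array([-0.2759234 , -0.31148728,  0.11486029]), 'wrist_torque': array([-0.04485774, -0.04499553, -0.0009428 ]), 'grip_width': 0.08685228815891069}
scene {'fovy': 57.001463647110015, 'cx': 257.6488690492113, 'cy': 186.76639166445162, 'eye': array([0.98254772, 0.34388806, 0.72496304]), 'orientation': array([-141.18546793,    0.43914822,  131.79391189])}
top {'fovy': 43.00975336747251, 'cx': 250.73651086433415, 'cy': 181.02552993414383, 'eye': array([ 0.48812324, -0.02217958,  1.09029327]), 'orientation': array([-1.74026709e+02,  1.65956671e-01, -8.83777318e+01])}
```

View pics/scene0.png

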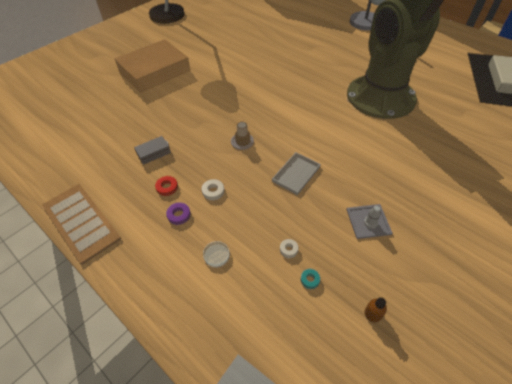

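View pics/top0.png

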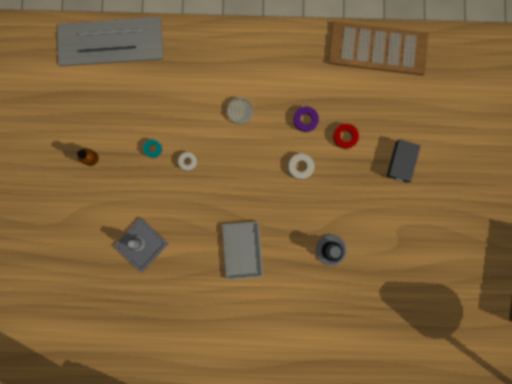

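The scene view shows the eyepiece in the round stand at (242,138), the objective in the square stand at (372,217), the tray at (298,174), the wide white ring at (213,190) and the narrow white ring at (289,249). In the top view they are at (331,250), (138,244), (241,249), (301,166) and (187,161).

Possible mix-ups in the top view:
- **Wide ring:** white (301,166), purple (306,119), red (346,136) and petri dish (239,110). I choose the white one.
- **Narrow ring:** white (187,161) and turquoise (152,149). I choose the white one.

```bash
cat > h.py <<'E'
import numpy as np, cv2
from scipy.spatial.transform import Rotation as Ro
from cell import status, vision
def cam(n):
    p=vision.camera_params(n); R=Ro.from_euler('xyz',p['orientation'],degrees=True).as_matrix()
    return p,R,192/np.tan(np.radians(p['fovy']/2))
def ray(n,u,v,z):
    p,R,f=cam(n); d=R@np.array([(u-p['cx'])/f,(v-p['cy'])/f,1.]); e=np.array(p['eye'])
    return e+d*(z-e[2])/d[2]
def proj(n,P):
    p,R,f=cam(n); c=R.T@(np.array(P)-p['eye']); return np.array([p['cx']+f*c[0]/c[2],p['cy']+f*c[1]/c[2]])
def grab(n,name):
    im=vision.read_camera(n)[:,:,::-1].copy(); cv2.imwrite(f"pics/{name}.png",im); return im
def crop(im,u,v,r,k): 
    return cv2.resize(im[max(0,v-r):v+r,max(0,u-r):u+r],None,fx=k,fy=k,interpolation=cv2.INTER_CUBIC)
E
python3 - <<'E'
from h import *
t=cv2.imread('pics/top0.png'); s=cv2.imread('pics/scene0.png')
a=[crop(t,u,v,32,4) for u,v in((187,161),(301,166),(331,250))]; b=[crop(t,140,245,32,4),crop(t,241,249,32,4),crop(s,242,138,32,4)]
cv2.imwrite('pics/c1.png',np.vstack([np.hstack(a),np.hstack(b)]))
a=[crop(s,u,v,32,4) for u,v in((289,249),(213,190),(372,217))]; cv2.imwrite('pics/c2.png',np.hstack(a))
for n,im in(('top',t),('scene',s)):
    hsv=cv2.cvtColor(im,cv2.COLOR_BGR2HSV)
    m=((hsv[...,1]<70)&(hsv[...,2]>140)).astype(np.uint8)
    N,l,st,c=cv2.connectedComponentsWithStats(m)
    for i in range(1,N):
        if st[i,4]>40: print(n,c[i].round(1),st[i],ray(n,*c[i],0.012).round(4))
E
```

```text
top [187.7 160.8] [179 152  18  18 180] [0.6423 0.1263 0.012 ]
top [301.5 165.8] [290 154  24  25 346] [ 0.6382 -0.128   0.012 ]
scene [503.8  67.9] [494  56  18  27 388] [-0.4137  0.2488  0.012 ]
scene [212.2 188.1] [202 180  22  17 238] [ 0.6395 -0.1275  0.012 ]
scene [ 29.6 246.7] [   0  183   66  138 3365] [ 1.0356 -0.3165  0.012 ]
scene [ 66.6 202.3] [ 52 192  31  22 228] [ 0.9136 -0.3687  0.012 ]
scene [ 72.4 210.9] [ 57 201  32  21 239] [ 0.9177 -0.3339  0.012 ]
scene [ 78.7 219.5] [ 63 209  33  22 256] [ 0.921  -0.2992  0.012 ]
scene [ 85.1 228.6] [ 69 217  33  24 271] [ 0.9247 -0.2645  0.012 ]
scene [ 91.9 238. ] [ 76 226  33  25 284] [ 0.928  -0.2295  0.012 ]
scene [288.7 247. ] [280 239  18  16 179] [0.6428 0.1276 0.012 ]
scene [ 27.6 308.6] [   0  243   68  119 3860] [ 1.1059 -0.1815  0.012 ]
scene [216.1 254.7] [204 244  25  22 402] [0.7661 0.018  0.012 ]
scene [ 96.9 318.4] [  73  267   54   92 1945] [ 1.0228 -0.0582  0.012 ]
scene [  4.4 332. ] [  0 315  14  32 250] [ 1.1581 -0.1708  0.012 ]
scene [114.4 349.1] [ 96 331  38  37 419] [1.0326 0.0171 0.012 ]
scene [ 12.6 361.8] [  0 338  33  46 985] [ 1.1718 -0.1057  0.012 ]
scene [ 58.7 364.6] [  37  338   39   46 1117] [ 1.1169 -0.0369  0.012 ]
scene [ 31.1 377.6] [ 15 367  31  17 287] [ 1.1613 -0.0545  0.012 ]
```

View pics/c1.png

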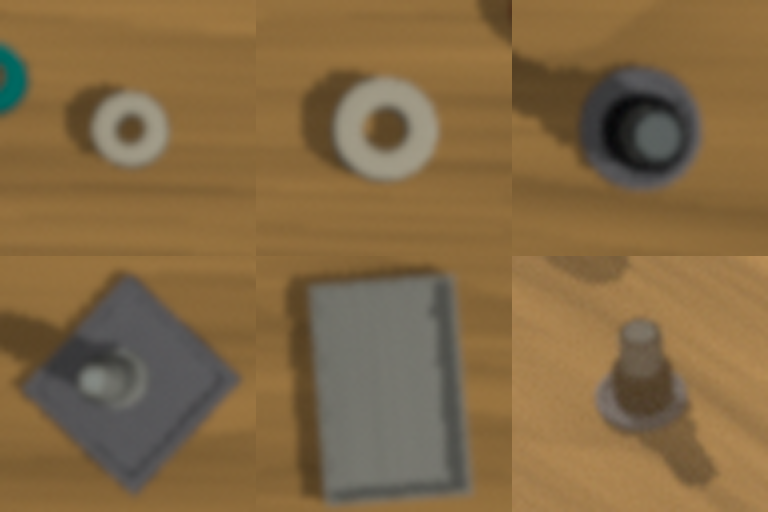

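View pics/c2.png

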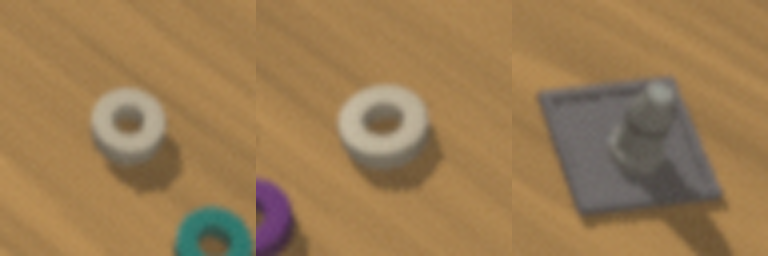

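```bash
cat > m.py <<'E'
from h import *
import sys
K=8
def up(im,u,v,r): return crop(im,u,v,r,K)
def back(c,u,v,r): return (np.array(c)+.5)/K-.5+np.array([u-r,v-r])
def blob(im,u,v,r,f):
    c=up(im,u,v,r); hsv=cv2.cvtColor(c,cv2.COLOR_BGR2HSV).astype(int)
    m=f(hsv[...,0],hsv[...,1],hsv[...,2]).astype(np.uint8)*255
    cs,_=cv2.findContours(m,cv2.RETR_EXTERNAL,cv2.CHAIN_APPROX_NONE)
    k=max(cs,key=cv2.contourArea); return back(k[:,0,:].astype(float),u,v,r),m
E
python3 - <<'E'
from m import *
t=cv2.imread('pics/top0.png'); s=cv2.imread('pics/scene0.png')
def circ(n,im,u,v,r,f,z,lab):
    k,m=blob(im,u,v,r,f); W=np.array([ray(n,*p,z)[:2] for p in k]).astype(np.float32)
    h=cv2.convexHull(W)[:,0]; (c,rad)=cv2.minEnclosingCircle(W); 
    A=np.c_[2*W,np.ones(len(W))]; x=np.linalg.lstsq(A,(W**2).sum(1),rcond=None)[0]
    print(lab,n,'fit',x[:2].round(4),'r',np.sqrt(x[2]+x[0]**2+x[1]**2).round(4),'enc',np.round(c,4),round(rad,4)); return m
white=lambda h,S,V:(S<80)&(V>120)
for n,im,p in(('top',t,(187,161)),('scene',s,(289,247))): circ(n,im,*p,20,white,.016,'narrow')
for n,im,p in(('top',t,(301,166)),('scene',s,(213,188))): circ(n,im,*p,20,white,.016,'wide')
grey=lambda h,S,V:(S<75)
ms=[circ('top',t,331,250,24,lambda h,S,V:(S<90)&(V>60)|(V<45),.007,'rstand')]
ms.append(circ('top',t,334,252,12,lambda h,S,V:(V>85),.060,'eyetop'))
ms.append(circ('top',t,134,244,10,lambda h,S,V:(V>125),.062,'nose'))
def rect(n,im,u,v,r,f,z,lab):
    k,m=blob(im,u,v,r,f); W=np.array([ray(n,*p,z)[:2] for p in k])
    q=cv2.minAreaRect((W*1000).astype(np.float32)); print(lab,n,np.round(q[0],1),np.round(q[1],1),round(q[2],1)); return m
ms.append(rect('top',t,140,245,32,lambda h,S,V:(S<90),.007,'sq'))
ms.append(rect('scene',s,370,221,32,lambda h,S,V:(S<75),.007,'sq'))
ms.append(rect('top',t,241,249,34,lambda h,S,V:(S<90),.012,'tray'))
ms.append(rect('scene',s,298,174,34,lambda h,S,V:(S<75),.012,'tray'))
cv2.imwrite('pics/ms.png',np.hstack([cv2.resize(m,(110,110)) for m in ms]))
E
```

```text
narrow top fit [0.6415 0.1269] r 0.0209 enc [0.6417 0.1267] 0.0217
narrow scene fit [0.6452 0.1291] r 0.0212 enc [0.6454 0.1294] 0.0223
wide top fit [ 0.6376 -0.1267] r 0.0285 enc [ 0.6376 -0.1264] 0.0293
wide scene fit [ 0.6413 -0.1248] r 0.0296 enc [ 0.6421 -0.1254] 0.0311
rstand top fit [ 0.4543 -0.1962] r 0.0337 enc [ 0.4546 -0.1962] 0.0344Traceback (most recent call last):
  File "<stdin>", line 13, in <module>
  File "<stdin>", line 4, in circ
  File "h.py", line 8, in ray
    p,R,f=cam(n); d=R@np.array([(u-p['cx'])/f,(v-p['cy'])/f,1.]); e=np.array(p['eye'])
          ~~~^^^
  File "h.py", line 5, in cam
    p=vision.camera_params(n); R=Ro.from_euler('xyz',p['orientation'],degrees=True).as_matrix()
ValueError: time passes only in moves, steps and waits
```

```bash
python3 - <<'E'
from cell import vision
import pickle
pickle.dump({n:vision.camera_params(n) for n in("top","scene")},open('cams.pkl','wb'))
E
sed -i "s/p=vision.camera_params(n);/p=CAMS[n];/; s/^def cam(n):/import pickle\nCAMS=pickle.load(open('\.\/cams.pkl','rb'))\ndef cam(n):/" h.py
cat >> m.py <<'E'
def circ(n,im,u,v,r,f,z,lab):
    k,m=blob(im,u,v,r,f); W=np.array([ray(n,*p,z)[:2] for p in k]).astype(np.float32)
    (c,rad)=cv2.minEnclosingCircle(W); 
    A=np.c_[2*W,np.ones(len(W))]; x=np.linalg.lstsq(A,(W**2).sum(1),rcond=None)[0]
    print(lab,n,'fit',x[:2].round(4),'r',np.sqrt(x[2]+x[0]**2+x[1]**2).round(4),'enc',np.round(c,4),round(rad,4)); return m
def rect(n,im,u,v,r,f,z,lab):
    k,m=blob(im,u,v,r,f); W=np.array([ray(n,*p,z)[:2] for p in k])
    q=cv2.minAreaRect((W*1000).astype(np.float32)); print(lab,n,np.round(q[0],1),np.round(q[1],1),round(q[2],1)); return m
white=lambda h,S,V:(S<80)&(V>120)
E
python3 - <<'E'
from m import *
t=cv2.imread('pics/top0.png'); s=cv2.imread('pics/scene0.png')
for n,im,p in(('top',t,(187,161)),('scene',s,(289,247))): circ(n,im,*p,20,lambda h,S,V:(S<80)&(V>155),.016,'narrow')
for n,im,p in(('top',t,(301,166)),('scene',s,(213,188))): circ(n,im,*p,20,lambda h,S,V:(S<80)&(V>155),.016,'wide')
ms=[circ('top',t,331,250,24,lambda h,S,V:(S<90)&(V>60)|(V<45),.007,'rstand')]
ms.append(circ('top',t,334,252,10,lambda h,S,V:(V>75),.060,'eyetop'))
ms.append(circ('top',t,132,244,7,lambda h,S,V:(V>135),.062,'nose'))
ms.append(rect('top',t,140,245,32,lambda h,S,V:(S<90),.007,'sq'))
ms.append(rect('scene',s,370,221,32,lambda h,S,V:(S<75),.007,'sq'))
ms.append(rect('top',t,241,249,34,lambda h,S,V:(S<90),.012,'tray'))
ms.append(rect('scene',s,298,174,34,lambda h,S,V:(S<75),.012,'tray'))
cv2.imwrite('pics/ms.png',np.hstack([cv2.resize(m,(110,110)) for m in ms]))
cs=[crop(t,334,252,16,16),crop(t,136,244,16,16),]
cv2.imwrite('pics/c3.png',np.hstack(cs))
cs=[crop(s,242,138,20,12),crop(s,372,217,20,12)]
cv2.imwrite('pics/c4.png',np.hstack(cs))
E
```

```text
narrow top fit [0.6418 0.1259] r 0.0169 enc [0.6413 0.126 ] 0.0178
narrow scene fit [0.6436 0.1279] r 0.0199 enc [0.6443 0.1282] 0.021
wide top fit [ 0.6376 -0.1283] r 0.0253 enc [ 0.6375 -0.1283] 0.0263
wide scene fit [ 0.6399 -0.1267] r 0.028 enc [ 0.6402 -0.1261] 0.029
rstand top fit [ 0.4543 -0.1962] r 0.0337 enc [ 0.4546 -0.1962] 0.0344
eyetop top fit [ 0.4523 -0.1967] r 0.011 enc [ 0.4524 -0.1966] 0.0115
nose top fit [0.4564 0.2306] r 0.0019 enc [0.4562 0.2307] 0.0023
sq top [453.8 223.9] [88.1 88. ] 49.2
sq scene [456.3 225. ] [89.5 87.8] 49.1
tray top [449.1  -0.9] [121.9  82.2] 6.4
tray scene [453.5   1. ] [126.3  83. ] 6.4
```

View pics/ms.png

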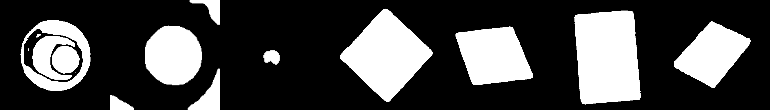

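View pics/c3.png

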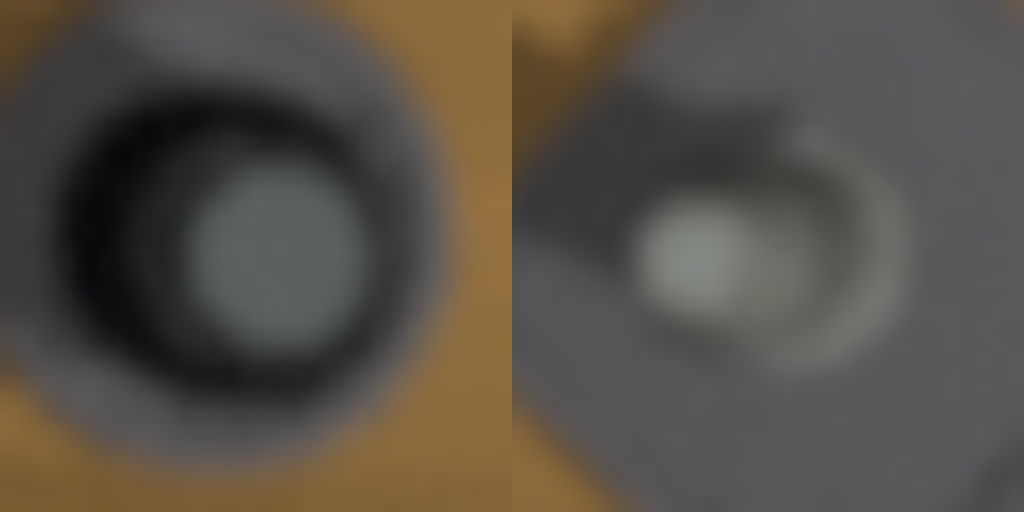

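View pics/c4.png

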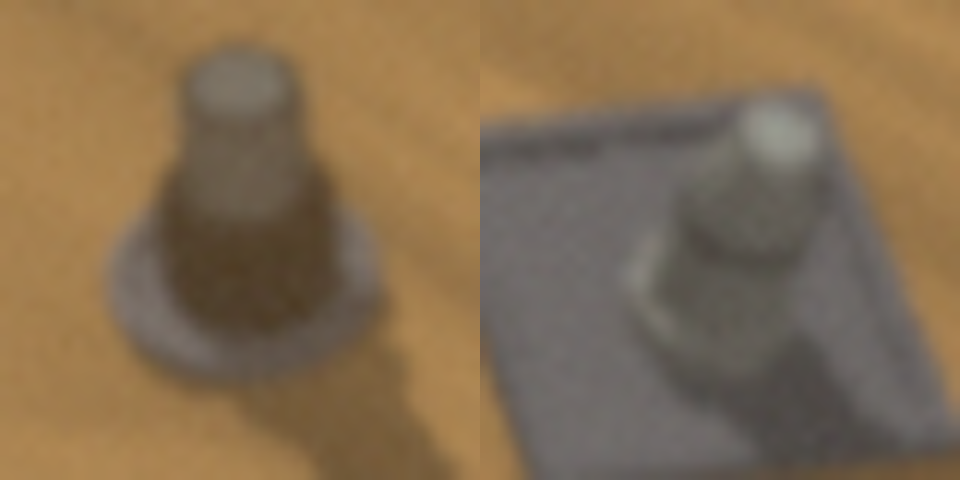

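Run:
```python
from m import *
for l,z,a,b in(('eye',.064,(334.8,251.6),(241.7,124.6)),('nose',.066,(130.9,243.6),(376.7,207.6))):
    print(l,ray('top',*a,z).round(4),ray('scene',*b,z).round(4))
    # triangulate
    O=[];D=[]
    for n,q in(('top',a),('scene',b)):
        o=np.array(CAMS[n]['eye']);d=ray(n,*q,0)-o;d/=np.linalg.norm(d);O.append(o);D.append(d)
    M=sum(np.eye(3)-np.outer(d,d) for d in D);r=sum((np.eye(3)-np.outer(d,d))@o for o,d in zip(O,D))
    print(np.linalg.solve(M,r).round(4))
# check: expected foot circles for objective
```

```text
eye [ 0.4524 -0.1956  0.064 ] [ 0.4527 -0.1963  0.064 ]
[ 0.4527 -0.1958  0.0642]
nose [0.4569 0.2301 0.066 ] [0.4567 0.2306 0.066 ]
[0.4568 0.2303 0.0659]
```

Both views agree to about 1 mm on the lenses: the eyepiece at (0.4525,-0.196) and the objective at (0.457,0.230). The stands, tray and rings came out at their stated sizes. To keep the stated order I'll park the eyepiece first.

{"op": "step_arm", "data": {"series": [{"x": 0.045, "y": -0.05}, {"x": 0.09, "y": -0.09}, {"x": 0.13, "y": -0.13}, {"x": 0.165, "y": -0.17}, {"x": 0.19, "y": -0.21}, {"x": 0.215, "y": -0.25}, {"x": 0.235, "y": -0.295}, {"x": 0.255, "y": -0.34}, {"x": 0.265, "y": -0.385}, {"x": 0.27, "y": -0.43}, {"x": 0.272, "y": -0.475}, {"x": 0.272, "y": -0.475}], "squeeze": 10}}

```text
invalid input
```

{"op": "step_arm", "data": {"series": [{"ax": 0, "ay": 0, "az": 0, "x": 0.045, "y": -0.05, "z": 0, "claw": 100}, {"ax": 0, "ay": 0, "az": 0, "x": 0.09, "y": -0.09, "z": 0, "claw": 100}, {"ax": 0, "ay": 0, "az": 0, "x": 0.13, "y": -0.13, "z": 0, "claw": 100}, {"ax": 0, "ay": 0, "az": 0, "x": 0.19, "y": -0.21, "z": 0, "claw": 100}, {"ax": 0, "ay": 0, "az": 0, "x": 0.19, "y": -0.21, "z": 0, "claw": 100}, {"ax": 0, "ay": 0, "az": 0, "x": 0.235, "y": -0.295, "z": 0, "claw": 100}, {"ax": 0, "ay": 0, "az": 0, "x": 0.235, "y": -0.295, "z": 0, "claw": 100}, {"ax": 0, "ay": 0, "az": 0, "x": 0.265, "y": -0.385, "z": 0, "claw": 100}, {"ax": 0, "ay": 0, "az": 0, "x": 0.265, "y": -0.385, "z": 0, "claw": 100}, {"ax": 0, "ay": 0, "az": 0, "x": 0.27, "y": -0.47, "z": 0, "claw": 100}, {"ax": 0, "ay": 0, "az": 0, "x": 0.27, "y": -0.47, "z": 0, "claw": 100}, {"ax": 0, "ay": 0, "az": 0, "x": 0.27, "y": -0.47, "z": 0, "claw": 100}], "squeeze": 10}}

```text
time_s: 1.3
tool_pos: [0.5156, 0.124, 0.2306]
tool_rot: [-179.8, 0.1, 157.3]
force: [0.1, 1.3, -0.5]
grip_width: 0.0868
```

{"op": "step_arm", "data": {"series": [{"ax": 0, "ay": 0, "az": 0, "x": -0.01, "y": -0.05, "z": 0, "claw": 100}, {"ax": 0, "ay": 0, "az": 0, "x": -0.06, "y": -0.328, "z": 0, "claw": 100}, {"ax": 0, "ay": 0, "az": 0, "x": -0.06, "y": -0.328, "z": 0, "claw": 100}, {"ax": 0, "ay": 0, "az": 0, "x": -0.06, "y": -0.328, "z": 0, "claw": 100}, {"ax": 0, "ay": 0, "az": 0, "x": -0.06, "y": -0.328, "z": 0, "claw": 100}, {"ax": 0, "ay": 0, "az": 0, "x": -0.06, "y": -0.328, "z": 0, "claw": 100}, {"ax": 0, "ay": 0, "az": 0, "x": -0.06, "y": -0.328, "z": 0, "claw": 100}, {"ax": 0, "ay": 0, "az": 0, "x": -0.06, "y": -0.328, "z": 0, "claw": 100}, {"ax": 0, "ay": 0, "az": 0, "x": -0.06, "y": -0.328, "z": 0, "claw": 100}, {"ax": 0, "ay": 0, "az": 0, "x": -0.06, "y": -0.328, "z": 0, "claw": 100}, {"ax": 0, "ay": 0, "az": 0, "x": -0.06, "y": -0.328, "z": 0, "claw": 100}, {"ax": 0, "ay": 0, "az": 0, "x": -0.06, "y": -0.328, "z": 0, "claw": 100}]}}

```text
time_s: 2.5
tool_pos: [0.455, -0.1945, 0.2305]
tool_rot: [180.0, -0.0, 158.0]
force: [-0.6, -0.6, 0.2]
grip_width: 0.0871
```

Run:
```python
from h import *
t=grab('top','t1'); s=grab('scene','s1')
o=status.get_obs(); print(o['tool_pos'],o['tool_rot'],o['qpos'],o['time_s'])
P=o['tool_pos']; print(proj('top',P),proj('scene',P))
cv2.imwrite('pics/c5.png',np.hstack([crop(t,331,250,60,5),crop(s,242,138,60,5)]))
```

```text
[ 0.45487138 -0.19501097  0.23055528] [ 1.79996305e+02 -3.04699345e-03  1.57980911e+02] [-15.00364724  -1.84065297  34.74733516 105.68649426   1.07795613
  75.83139481  87.44681143] 2.6
[350.5964165  253.97725108] [238.54495971  72.81171183]
```

View pics/s1.png

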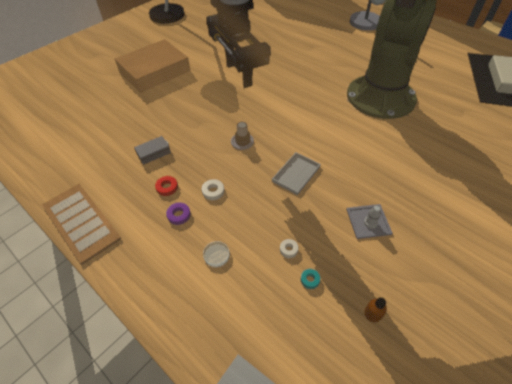

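The picture shows the open gripper above the eyepiece, near (240,72), and everything else untouched. I'll lower it and grip the barrel.

{"op": "step_arm", "data": {"series": [{"ax": 0, "ay": 0, "az": 0, "x": -0.0025, "y": 0, "z": -0.04, "claw": 100}, {"ax": 0, "ay": 0, "az": 0, "x": -0.0025, "y": 0, "z": -0.08, "claw": 100}, {"ax": 0, "ay": 0, "az": 0, "x": -0.0025, "y": 0, "z": -0.115, "claw": 100}, {"ax": 0, "ay": 0, "az": 0, "x": -0.0025, "y": 0, "z": -0.14, "claw": 100}, {"ax": 0, "ay": 0, "az": 0, "x": -0.0025, "y": 0, "z": -0.16, "claw": 100}, {"ax": 0, "ay": 0, "az": 0, "x": -0.0025, "y": 0, "z": -0.175, "claw": 100}, {"ax": 0, "ay": 0, "az": 0, "x": -0.0025, "y": 0, "z": -0.185, "claw": 100}, {"ax": 0, "ay": 0, "az": 0, "x": -0.0025, "y": 0, "z": -0.19, "claw": 100}, {"ax": 0, "ay": 0, "az": 0, "x": -0.0025, "y": 0, "z": -0.19, "claw": 50}, {"ax": 0, "ay": 0, "az": 0, "x": -0.0025, "y": 0, "z": -0.19, "claw": 50}, {"ax": 0, "ay": 0, "az": 0, "x": -0.0025, "y": 0, "z": -0.19, "claw": 50}, {"ax": 0, "ay": 0, "az": 0, "x": -0.0025, "y": 0, "z": -0.19, "claw": 50}]}}

```text
time_s: 3.8
tool_pos: [0.4527, -0.1959, 0.0412]
tool_rot: [180.0, 0.1, 157.9]
force: [0.4, -0.8, -0.6]
grip_width: 0.0624
```

Run:
```python
from h import *
s=grab('scene','s2')
o=status.get_obs(); print(o['tool_pos'],o['tool_rot'],o['force'],o['time_s'])
cv2.imwrite('pics/c6.png',crop(s,242,128,45,10)[:, :])
```

```text
[ 0.45253306 -0.19582019  0.0411169 ] [1.79971404e+02 6.00499262e-02 1.57898215e+02] [ 0.40256768 -0.10454848  0.2700633 ] 3.85
```

View pics/s2.png

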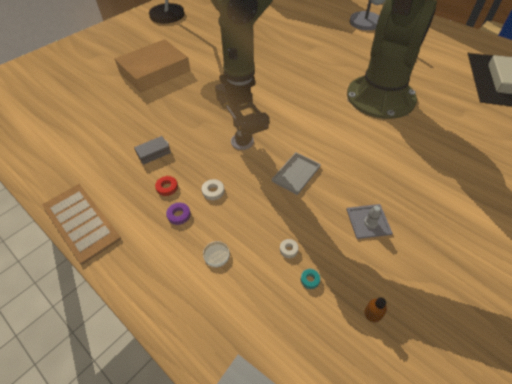

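The gripper at about (245,120) straddles the barrel. Now close on it step by step.

{"op": "step_arm", "data": {"series": [{"ax": 0, "ay": 0, "az": 0, "x": 0, "y": 0, "z": 0, "claw": 44}, {"ax": 0, "ay": 0, "az": 0, "x": 0, "y": 0, "z": 0, "claw": 41}, {"ax": 0, "ay": 0, "az": 0, "x": 0, "y": 0, "z": 0, "claw": 39}, {"ax": 0, "ay": 0, "az": 0, "x": 0, "y": 0, "z": 0, "claw": 37}, {"ax": 0, "ay": 0, "az": 0, "x": 0, "y": 0, "z": 0, "claw": 35}, {"ax": 0, "ay": 0, "az": 0, "x": 0, "y": 0, "z": 0, "claw": 33}, {"ax": 0, "ay": 0, "az": 0, "x": 0, "y": 0, "z": 0, "claw": 30}, {"ax": 0, "ay": 0, "az": 0, "x": 0, "y": 0, "z": 0, "claw": 25}, {"ax": 0, "ay": 0, "az": 0, "x": 0, "y": 0, "z": 0, "claw": 20}, {"ax": 0, "ay": 0, "az": 0, "x": 0, "y": 0, "z": 0, "claw": 20}], "squeeze": 12}}

```text
time_s: 4.85
tool_pos: [0.4522, -0.1956, 0.0406]
tool_rot: [180.0, 0.0, 157.9]
force: [0.7, 1.0, -0.2]
grip_width: 0.0289
```

{"op": "step_arm", "data": {"series": [{"ax": 0, "ay": 0, "az": 0, "x": 0, "y": 0, "z": 0.005, "claw": 20}, {"ax": 0, "ay": 0, "az": 0, "x": 0, "y": 0, "z": 0.015, "claw": 20}, {"ax": 0, "ay": 0, "az": 0, "x": 0, "y": 0, "z": 0.03, "claw": 20}, {"ax": 0, "ay": 0, "az": 0, "x": 0, "y": 0.01, "z": 0.045, "claw": 20}, {"ax": 0, "ay": 0, "az": 0, "x": 0, "y": 0.03, "z": 0.05, "claw": 20}, {"ax": 0, "ay": 0, "az": 0, "x": 0, "y": 0.06, "z": 0.05, "claw": 20}, {"ax": 0, "ay": 0, "az": 0, "x": 0, "y": 0.09, "z": 0.05, "claw": 20}, {"ax": 0, "ay": 0, "az": 0, "x": 0, "y": 0.12, "z": 0.05, "claw": 20}, {"ax": 0, "ay": 0, "az": 0, "x": 0, "y": 0.15, "z": 0.05, "claw": 20}, {"ax": 0, "ay": 0, "az": 0, "x": 0, "y": 0.175, "z": 0.05, "claw": 20}, {"ax": 0, "ay": 0, "az": 0, "x": 0, "y": 0.19, "z": 0.05, "claw": 20}, {"ax": 0, "ay": 0, "az": 0, "x": 0, "y": 0.196, "z": 0.05, "claw": 20}]}}

```text
time_s: 6.05
tool_pos: [0.4523, 0.0017, 0.0913]
tool_rot: [180.0, 0.0, 158.0]
force: [0.8, -0.3, -0.8]
grip_width: 0.0292
```

Run:
```python
from h import *
s=grab('scene','s3')
o=status.get_obs(); print(o['tool_pos'],o['tool_rot'],o['force'],o['time_s'],o['grip_width'])
cv2.imwrite('pics/c7.png',crop(s,298,160,45,8))
```

```text
[0.45233437 0.00172821 0.09118395] [1.79958207e+02 3.50488107e-02 1.58022162e+02] [-0.16099812  0.2816324  -0.91026182] 6.1 0.029452316892467727
```

View pics/c7.png

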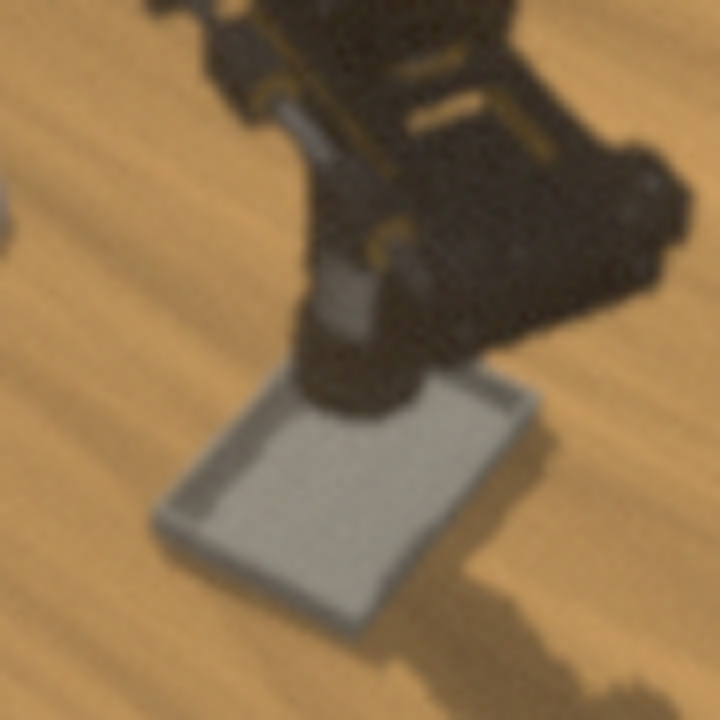

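The eyepiece is held upright at about (345,380) in the crop, above the tray. Lower and release.

{"op": "step_arm", "data": {"series": [{"ax": 0, "ay": 0, "az": 0, "x": 0, "y": 0, "z": -0.015, "claw": 20}, {"ax": 0, "ay": 0, "az": 0, "x": 0, "y": 0, "z": -0.03, "claw": 20}, {"ax": 0, "ay": 0, "az": 0, "x": 0, "y": 0, "z": -0.04, "claw": 20}, {"ax": 0, "ay": 0, "az": 0, "x": 0, "y": 0, "z": -0.045, "claw": 20}, {"ax": 0, "ay": 0, "az": 0, "x": 0, "y": 0, "z": -0.048, "claw": 20}, {"ax": 0, "ay": 0, "az": 0, "x": 0, "y": 0, "z": -0.05, "claw": 20}, {"ax": 0, "ay": 0, "az": 0, "x": 0, "y": 0, "z": -0.051, "claw": 20}, {"ax": 0, "ay": 0, "az": 0, "x": 0, "y": 0, "z": -0.051, "claw": 20}]}}

```text
time_s: 6.9
tool_pos: [0.4523, 0.0002, 0.0398]
tool_rot: [180.0, 0.0, 157.9]
force: [-0.2, 0.5, -1.1]
grip_width: 0.0291
```

{"op": "step_arm", "data": {"series": [{"ax": 0, "ay": 0, "az": 0, "x": 0, "y": 0, "z": -0.0005, "claw": 20}, {"ax": 0, "ay": 0, "az": 0, "x": 0, "y": 0, "z": -0.0005, "claw": 20}]}}

```text
time_s: 7.1
tool_pos: [0.4525, 0.0003, 0.0396]
tool_rot: [180.0, 0.0, 157.9]
force: [-0.7, 0.4, 2.1]
grip_width: 0.0291
```

{"op": "step_arm", "data": {"series": [{"ax": 0, "ay": 0, "az": 0, "x": 0, "y": 0, "z": -0.0005, "claw": 20}, {"ax": 0, "ay": 0, "az": 0, "x": 0, "y": 0, "z": -0.0005, "claw": 20}]}}

```text
time_s: 7.3
tool_pos: [0.4525, 0.0003, 0.0395]
tool_rot: [180.0, 0.0, 157.9]
force: [-2.0, -0.5, 7.1]
grip_width: 0.029
```

Contact confirmed. Open and rise.

{"op": "step_arm", "data": {"series": [{"ax": 0, "ay": 0, "az": 0, "x": 0, "y": 0, "z": 0, "claw": 36}, {"ax": 0, "ay": 0, "az": 0, "x": 0, "y": 0, "z": 0, "claw": 40}, {"ax": 0, "ay": 0, "az": 0, "x": 0, "y": 0, "z": 0, "claw": 60}, {"ax": 0, "ay": 0, "az": 0, "x": 0, "y": 0, "z": 0, "claw": 80}, {"ax": 0, "ay": 0, "az": 0, "x": 0, "y": 0, "z": 0.01, "claw": 80}, {"ax": 0, "ay": 0, "az": 0, "x": 0, "y": 0, "z": 0.03, "claw": 80}, {"ax": 0, "ay": 0, "az": 0, "x": 0, "y": 0, "z": 0.06, "claw": 80}, {"ax": 0, "ay": 0, "az": 0, "x": 0, "y": 0, "z": 0.1, "claw": 80}, {"ax": 0, "ay": 0, "az": 0, "x": 0.04, "y": 0.02, "z": 0.12, "claw": 80}, {"ax": 0, "ay": 0, "az": 0, "x": 0.08, "y": 0.05, "z": 0.12, "claw": 70}, {"ax": 0, "ay": 0, "az": 0, "x": 0.115, "y": 0.08, "z": 0.12, "claw": 70}, {"ax": 0, "ay": 0, "az": 0, "x": 0.15, "y": 0.105, "z": 0.12, "claw": 70}]}}

```text
time_s: 8.5
tool_pos: [0.6036, 0.1076, 0.1597]
tool_rot: [179.9, 0.0, 158.0]
force: [0.4, 0.3, 0.2]
grip_width: 0.0617
```

Run:
```python
from h import *
s=grab('scene','s4'); t=grab('top','t4')
o=status.get_obs(); print(o['tool_pos'],o['tool_rot'],o['force'],o['time_s'],o['grip_width'])
cv2.imwrite('pics/c8.png',np.hstack([crop(s,298,160,45,8)[:560],]))
```

```text
[0.60485488 0.11064063 0.15771948] [1.79949895e+02 4.16057268e-02 1.58243752e+02] [-0.6513818  -0.40461966  0.11869771] 8.6 0.06129072867615001
```

View pics/s4.png

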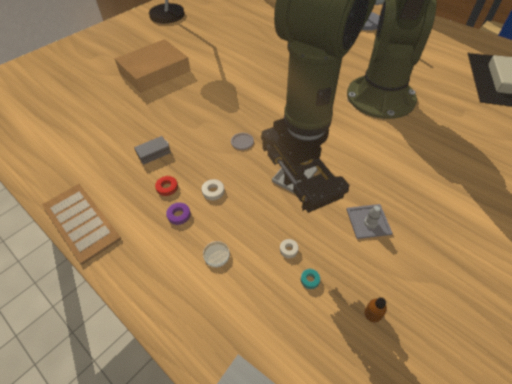

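View pics/t4.png

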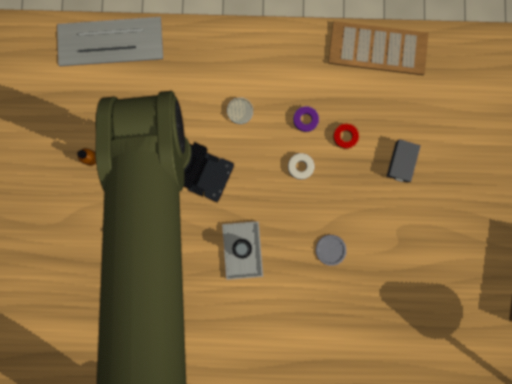

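The eyepiece stands in the tray at top (242,248), and the round stand is empty at (330,249). I'll measure the stand now that it's clear.

Run:
```python
from m import *
t=cv2.imread('pics/top0.png'); s=cv2.imread('pics/scene0.png');t4=cv2.imread('pics/t4.png'); s4=cv2.imread('pics/s4.png')
g=lambda h,S,V:(S<80)&(V>60)
circ('top',t4,330,249,24,g,.007,'rstand'); circ('scene',s4,242,142,22,g,.007,'rstand')
r=lambda h,S,V:(S<80)&(V>60)
circ('top',t4,242,248,9,lambda h,S,V:V<50,.063,'eyetop')
cv2.imwrite('pics/c9.png',np.hstack([crop(t4,330,249,20,9),crop(s4,242,142,20,9)]))
# ring inner hole and outer per several thresholds
for n,im,p in(('top',t,(187,161)),('top',t,(301,166)),('scene',s,(289,247)),('scene',s,(213,188))):
  for th in(120,135,150): circ(n,im,*p,20,lambda h,S,V:(S<85)&(V>th),.016,str(th))
```

```text
rstand top fit [ 0.4544 -0.1958] r 0.0336 enc [ 0.4543 -0.1958] 0.0342
rstand scene fit [ 0.4576 -0.1942] r 0.0336 enc [ 0.4574 -0.1941] 0.0349
eyetop top fit [ 0.4546 -0.0006] r 0.0188 enc [ 0.4543 -0.0005] 0.0201
120 top fit [0.6414 0.1268] r 0.0211 enc [0.6416 0.1266] 0.0219
135 top fit [0.6417 0.126 ] r 0.0204 enc [0.6418 0.1258] 0.0213
150 top fit [0.6419 0.1261] r 0.0181 enc [0.6415 0.1261] 0.0189
120 top fit [ 0.6376 -0.1269] r 0.0287 enc [ 0.6377 -0.1264] 0.0295
135 top fit [ 0.6377 -0.1277] r 0.0281 enc [ 0.6378 -0.1274] 0.0293
150 top fit [ 0.6379 -0.1284] r 0.0265 enc [ 0.6384 -0.1286] 0.0277
120 scene fit [0.6451 0.129 ] r 0.0214 enc [0.6454 0.1292] 0.0225
135 scene fit [0.6443 0.1283] r 0.0208 enc [0.6448 0.1279] 0.0221
150 scene fit [0.6436 0.1279] r 0.0203 enc [0.6442 0.1281] 0.0214
120 scene fit [ 0.6412 -0.125 ] r 0.0298 enc [ 0.6426 -0.1256] 0.0316
135 scene fit [ 0.6404 -0.126 ] r 0.029 enc [ 0.6407 -0.1257] 0.0302
150 scene fit [ 0.6399 -0.1267] r 0.0284 enc [ 0.64  -0.126] 0.0296
```

View pics/c9.png

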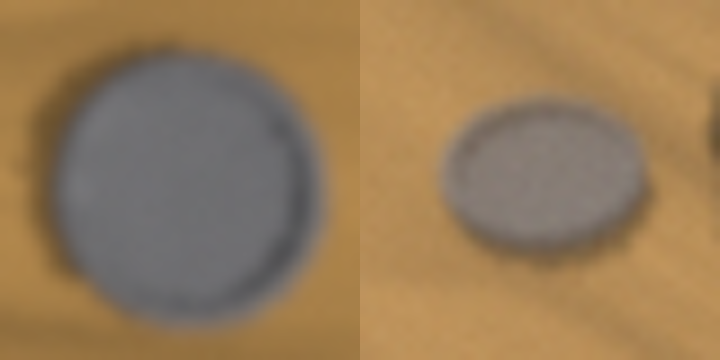

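{"op": "step_arm", "data": {"series": [{"ax": 0, "ay": 0, "az": 0, "x": 0.03, "y": 0.018, "z": 0, "claw": 72}, {"ax": 0, "ay": 0, "az": 0, "x": 0.04, "y": 0.022, "z": -0.02, "claw": 72}, {"ax": 0, "ay": 0, "az": 0, "x": 0.04, "y": 0.022, "z": -0.05, "claw": 72}, {"ax": 0, "ay": 0, "az": 0, "x": 0.04, "y": 0.022, "z": -0.08, "claw": 72}, {"ax": 0, "ay": 0, "az": 0, "x": 0.04, "y": 0.022, "z": -0.1, "claw": 72}, {"ax": 0, "ay": 0, "az": 0, "x": 0.04, "y": 0.022, "z": -0.1, "claw": 72}, {"ax": 0, "ay": 0, "az": 0, "x": 0.04, "y": 0.022, "z": -0.1, "claw": 72}]}}

```text
time_s: 9.3
tool_pos: [0.6421, 0.1269, 0.0594]
tool_rot: [-180.0, 0.0, 157.9]
force: [0.0, -0.9, 0.5]
grip_width: 0.0629
```

Run:
```python
from h import *
s=grab('scene','s5')
o=status.get_obs(); print(o['tool_pos'],o['tool_rot'],o['force'],o['time_s'],o['grip_width'])
cv2.imwrite('pics/c10.png',crop(s,289,235,45,8))
```

```text
[0.64297083 0.12708881 0.06032848] [1.79928104e+02 1.03371545e-01 1.57879408e+02] [1.19993298 0.15860903 0.17383224] 9.35 0.06279516430593182
```

View pics/c10.png

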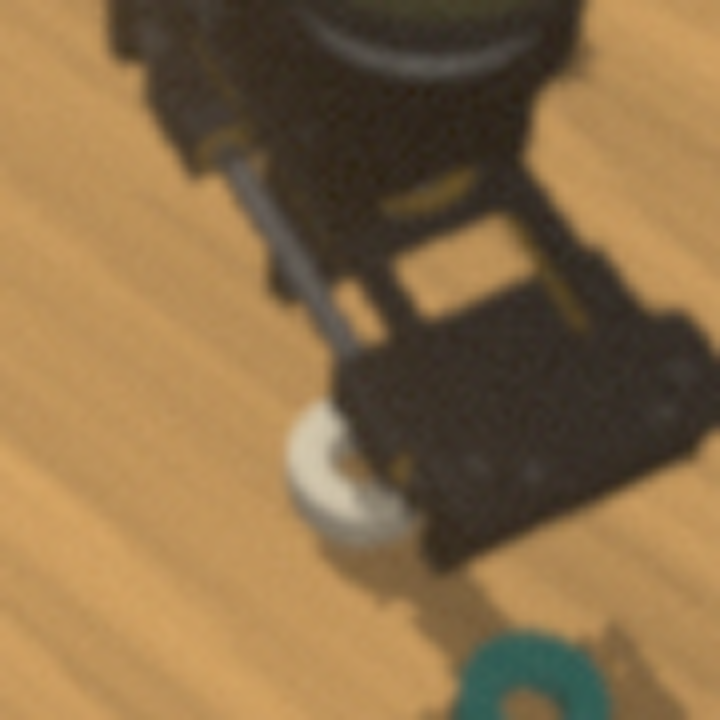

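The fingers line up with the white ring, and the turquoise one is clear. Going down and gripping.

{"op": "step_arm", "data": {"series": [{"ax": 0, "ay": 0, "az": 0, "x": 0, "y": 0, "z": -0.02, "claw": 72}, {"ax": 0, "ay": 0, "az": 0, "x": 0, "y": 0, "z": -0.035, "claw": 72}, {"ax": 0, "ay": 0, "az": 0, "x": 0, "y": 0, "z": -0.042, "claw": 72}, {"ax": 0, "ay": 0, "az": 0, "x": 0, "y": 0, "z": -0.045, "claw": 72}, {"ax": 0, "ay": 0, "az": 0, "x": 0, "y": 0, "z": -0.045, "claw": 60}, {"ax": 0, "ay": 0, "az": 0, "x": 0, "y": 0, "z": -0.045, "claw": 53}, {"ax": 0, "ay": 0, "az": 0, "x": 0, "y": 0, "z": -0.045, "claw": 49}, {"ax": 0, "ay": 0, "az": 0, "x": 0, "y": 0, "z": -0.045, "claw": 46}, {"ax": 0, "ay": 0, "az": 0, "x": 0, "y": 0, "z": -0.045, "claw": 40}, {"ax": 0, "ay": 0, "az": 0, "x": 0, "y": 0, "z": -0.045, "claw": 30}, {"ax": 0, "ay": 0, "az": 0, "x": 0, "y": 0, "z": -0.045, "claw": 30}], "squeeze": 8}}

```text
time_s: 10.45
tool_pos: [0.6426, 0.1274, 0.0141]
tool_rot: [180.0, 0.0, 157.9]
force: [-0.4, 0.7, 3.6]
grip_width: 0.0421
```

{"op": "step_arm", "data": {"series": [{"ax": 0, "ay": 0, "az": 0, "x": 0, "y": 0, "z": 0.01, "claw": 30}, {"ax": 0, "ay": 0, "az": 0, "x": 0, "y": 0, "z": 0.03, "claw": 30}, {"ax": 0, "ay": 0, "az": 0, "x": 0, "y": 0, "z": 0.06, "claw": 30}, {"ax": 0, "ay": 0, "az": 0, "x": 0, "y": 0, "z": 0.1, "claw": 30}, {"ax": 0, "ay": 0, "az": 0, "x": 0, "y": 0, "z": 0.13, "claw": 30}]}}

```text
time_s: 10.95
tool_pos: [0.6424, 0.1269, 0.1462]
tool_rot: [180.0, 0.1, 157.9]
force: [1.2, 0.4, 0.1]
grip_width: 0.042
```

{"op": "step_arm", "data": {"series": [{"ax": 0, "ay": 0, "az": 0, "x": -0.01, "y": -0.02, "z": 0, "claw": 30}, {"ax": 0, "ay": 0, "az": 0, "x": -0.03, "y": -0.055, "z": 0, "claw": 30}, {"ax": 0, "ay": 0, "az": 0, "x": -0.055, "y": -0.095, "z": 0, "claw": 30}, {"ax": 0, "ay": 0, "az": 0, "x": -0.08, "y": -0.135, "z": 0, "claw": 30}, {"ax": 0, "ay": 0, "az": 0, "x": -0.105, "y": -0.18, "z": 0, "claw": 30}, {"ax": 0, "ay": 0, "az": 0, "x": -0.13, "y": -0.22, "z": 0, "claw": 30}, {"ax": 0, "ay": 0, "az": 0, "x": -0.155, "y": -0.26, "z": -0.01, "claw": 30}, {"ax": 0, "ay": 0, "az": 0, "x": -0.175, "y": -0.295, "z": -0.03, "claw": 30}, {"ax": 0, "ay": 0, "az": 0, "x": -0.185, "y": -0.315, "z": -0.06, "claw": 30}, {"ax": 0, "ay": 0, "az": 0, "x": -0.1875, "y": -0.3225, "z": -0.08, "claw": 30}, {"ax": 0, "ay": 0, "az": 0, "x": -0.1875, "y": -0.3225, "z": -0.095, "claw": 30}, {"ax": 0, "ay": 0, "az": 0, "x": -0.1875, "y": -0.3225, "z": -0.095, "claw": 30}]}}

```text
time_s: 12.15
tool_pos: [0.4524, -0.1952, 0.047]
tool_rot: [-180.0, -0.2, 157.8]
force: [0.1, 1.4, -0.4]
grip_width: 0.042
```

Run:
```python
from h import *
s=grab('scene','s6')
o=status.get_obs(); print(o['tool_pos'],o['tool_rot'],o['force'],o['time_s'],o['grip_width'])
cv2.imwrite('pics/c11.png',crop(s,242,130,45,8))
```

```text
[ 0.45363601 -0.19515919  0.0481637 ] [-1.79978354e+02 -1.24077187e-01  1.57868685e+02] [ 0.35148807 -0.02823361 -0.48735028] 12.2 0.04193383043994716
```

View pics/c11.png

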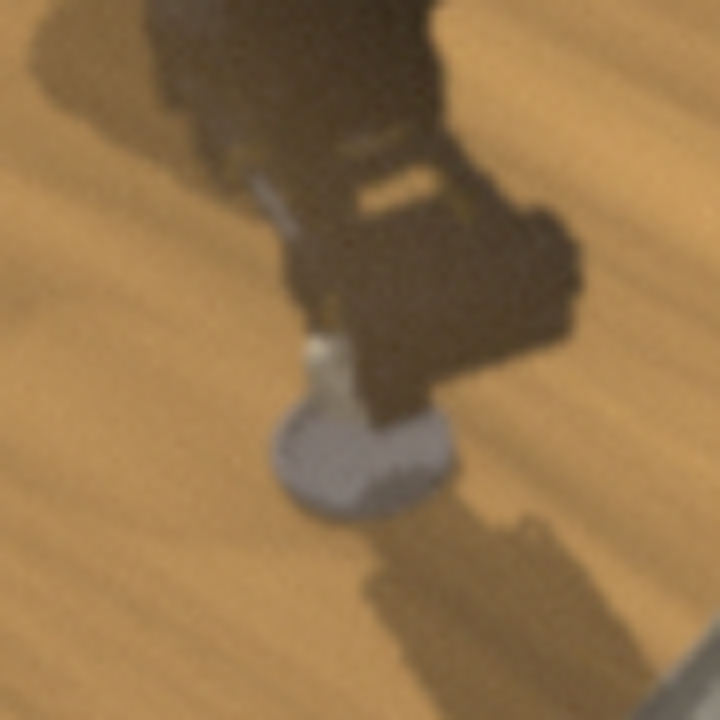

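{"op": "step_arm", "data": {"series": [{"ax": 0, "ay": 0, "az": 0, "x": 0, "y": 0, "z": -0.01, "claw": 30}, {"ax": 0, "ay": 0, "az": 0, "x": 0, "y": 0, "z": -0.02, "claw": 30}, {"ax": 0, "ay": 0, "az": 0, "x": 0, "y": 0, "z": -0.026, "claw": 30}, {"ax": 0, "ay": 0, "az": 0, "x": 0, "y": 0, "z": -0.029, "claw": 30}, {"ax": 0, "ay": 0, "az": 0, "x": 0, "y": 0, "z": -0.031, "claw": 30}, {"ax": 0, "ay": 0, "az": 0, "x": 0, "y": 0, "z": -0.031, "claw": 30}, {"ax": 0, "ay": 0, "az": 0, "x": 0, "y": 0, "z": -0.031, "claw": 30}]}}

```text
time_s: 12.9
tool_pos: [0.4544, -0.1951, 0.0178]
tool_rot: [180.0, -0.0, 157.9]
force: [-2.0, 0.6, 3.7]
grip_width: 0.0423
```

{"op": "step_arm", "data": {"series": [{"ax": 0, "ay": 0, "az": 0, "x": 0, "y": 0, "z": 0, "claw": 51}, {"ax": 0, "ay": 0, "az": 0, "x": 0, "y": 0, "z": 0, "claw": 60}, {"ax": 0, "ay": 0, "az": 0, "x": 0, "y": 0, "z": 0, "claw": 75}, {"ax": 0, "ay": 0, "az": 0, "x": 0, "y": 0, "z": 0, "claw": 80}, {"ax": 0, "ay": 0, "az": 0, "x": 0, "y": 0, "z": 0.02, "claw": 80}, {"ax": 0, "ay": 0, "az": 0, "x": 0, "y": 0, "z": 0.06, "claw": 100}, {"ax": 0, "ay": 0, "az": 0, "x": 0, "y": 0, "z": 0.1, "claw": 100}, {"ax": 0, "ay": 0, "az": 0, "x": 0, "y": 0.04, "z": 0.13, "claw": 100}, {"ax": 0, "ay": 0, "az": 0, "x": 0.005, "y": 0.085, "z": 0.14, "claw": 100}, {"ax": 0, "ay": 0, "az": 0, "x": 0.01, "y": 0.13, "z": 0.14, "claw": 100}, {"ax": 0, "ay": 0, "az": 0, "x": 0.01, "y": 0.175, "z": 0.14, "claw": 100}, {"ax": 0, "ay": 0, "az": 0, "x": 0.01, "y": 0.22, "z": 0.14, "claw": 100}]}}

```text
time_s: 14.1
tool_pos: [0.4646, 0.0265, 0.158]
tool_rot: [179.9, 0.1, 157.9]
force: [0.5, 0.6, 0.5]
grip_width: 0.0869
```

{"op": "step_arm", "data": {"series": [{"ax": 0, "ay": 0, "az": 0, "x": 0, "y": 0.045, "z": 0, "claw": 100}, {"ax": 0, "ay": 0, "az": 0, "x": 0, "y": 0.09, "z": 0, "claw": 100}, {"ax": 0, "ay": 0, "az": 0, "x": -0.003, "y": 0.13, "z": 0, "claw": 100}, {"ax": 0, "ay": 0, "az": 0, "x": -0.006, "y": 0.17, "z": 0, "claw": 100}, {"ax": 0, "ay": 0, "az": 0, "x": -0.008, "y": 0.2055, "z": 0, "claw": 100}, {"ax": 0, "ay": 0, "az": 0, "x": -0.008, "y": 0.2055, "z": 0, "claw": 100}, {"ax": 0, "ay": 0, "az": 0, "x": -0.008, "y": 0.2055, "z": 0, "claw": 100}]}}

```text
time_s: 14.8
tool_pos: [0.4564, 0.2307, 0.1573]
tool_rot: [-180.0, 0.0, 158.0]
force: [-0.1, -0.2, -0.6]
grip_width: 0.0869
```

Run:
```python
from m import *
s=grab('scene','s7');t=grab('top','t7')
o=status.get_obs(); print(o['tool_pos'],o['tool_rot'],o['force'],o['time_s'],o['grip_width'])
cv2.imwrite('pics/c12.png',np.hstack([crop(t,330,249,24,8),crop(s,242,140,24,8)]))
for th in(120,135,150):
  circ('top',t,330,249,20,lambda h,S,V:(S<60)&(V>th),.020,'narrow%d'%th); circ('scene',s,242,138,20,lambda h,S,V:(V>th)&(S<60),.020,'narrow')
```

```text
[0.45689688 0.22892564 0.15740137] [-1.79962449e+02  1.22357181e-02  1.57806574e+02] [-0.73520905 -0.91519504 -0.50689776] 14.9 0.08716774581535944
narrow120 top fit [ 0.4535 -0.1959] r 0.0208 enc [ 0.4535 -0.1959] 0.0213
narrow scene fit [ 0.4649 -0.1893] r 0.0252 enc [ 0.4667 -0.1849] 0.0315
narrow135 top fit [ 0.4535 -0.1959] r 0.0197 enc [ 0.4535 -0.196 ] 0.0202
narrow scene fit [ 0.4575 -0.1938] r 0.0199 enc [ 0.4558 -0.1952] 0.0233
narrow150 top fit [ 0.4535 -0.1959] r 0.0184 enc [ 0.4534 -0.1961] 0.019
narrow scene fit [ 0.4574 -0.1939] r 0.0193 enc [ 0.4557 -0.1956] 0.0217
```

View pics/c12.png

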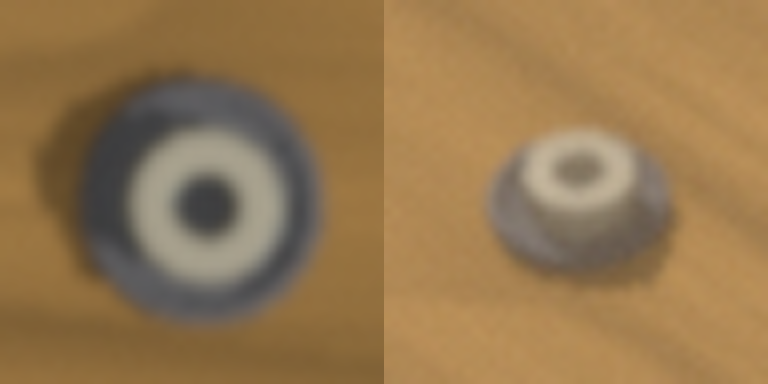

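View pics/s7.png

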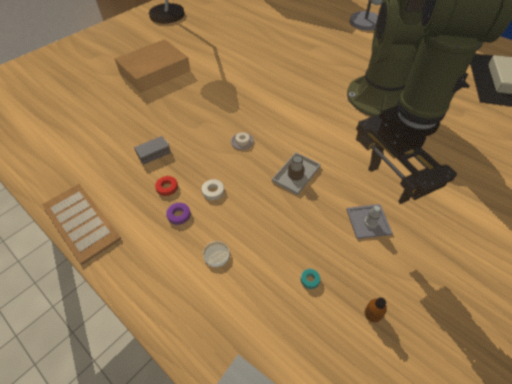

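The narrow ring sits flat in the round stand and the open gripper is over the objective. I'll cross-check the ring centre before picking.

Run:
```python
from h import *
print(ray('scene',241.7,136.7,.020))
t=cv2.imread('pics/t7.png');s=cv2.imread('pics/s7.png')
cv2.imwrite('pics/c13.png',np.hstack([crop(t,242,248,24,8),crop(s,296,168,24,8)]))
```

```text
[ 0.45543446 -0.19635676  0.02      ]
```

{"op": "step_arm", "data": {"series": [{"ax": 0, "ay": 0, "az": 0, "x": 0, "y": 0, "z": -0.03, "claw": 100}, {"ax": 0, "ay": 0, "az": 0, "x": 0, "y": 0, "z": -0.06, "claw": 100}, {"ax": 0, "ay": 0, "az": 0, "x": 0, "y": 0, "z": -0.085, "claw": 100}, {"ax": 0, "ay": 0, "az": 0, "x": 0, "y": 0, "z": -0.105, "claw": 100}, {"ax": 0, "ay": 0, "az": 0, "x": 0, "y": 0, "z": -0.12, "claw": 100}, {"ax": 0, "ay": 0, "az": 0, "x": 0, "y": 0, "z": -0.128, "claw": 90}, {"ax": 0, "ay": 0, "az": 0, "x": 0, "y": 0, "z": -0.133, "claw": 75}, {"ax": 0, "ay": 0, "az": 0, "x": 0, "y": 0, "z": -0.133, "claw": 60}, {"ax": 0, "ay": 0, "az": 0, "x": 0, "y": 0, "z": -0.133, "claw": 50}]}}

```text
time_s: 15.8
tool_pos: [0.4572, 0.2303, 0.0253]
tool_rot: [179.9, 0.0, 157.9]
force: [0.3, 0.5, 0.6]
grip_width: 0.0625
```

Run:
```python
from h import *
s=grab('scene','s8')
o=status.get_obs(); print(o['tool_pos'],o['tool_rot'],o['force'],o['time_s'],o['grip_width'])
cv2.imwrite('pics/c14.png',crop(s,375,205,40,8))
```

```text
[0.45731505 0.23043632 0.025427  ] [1.79922666e+02 5.67584017e-02 1.57879671e+02] [ 0.14262042  1.02770419 -0.08649913] 15.85 0.05861871182478658
```

View pics/c14.png

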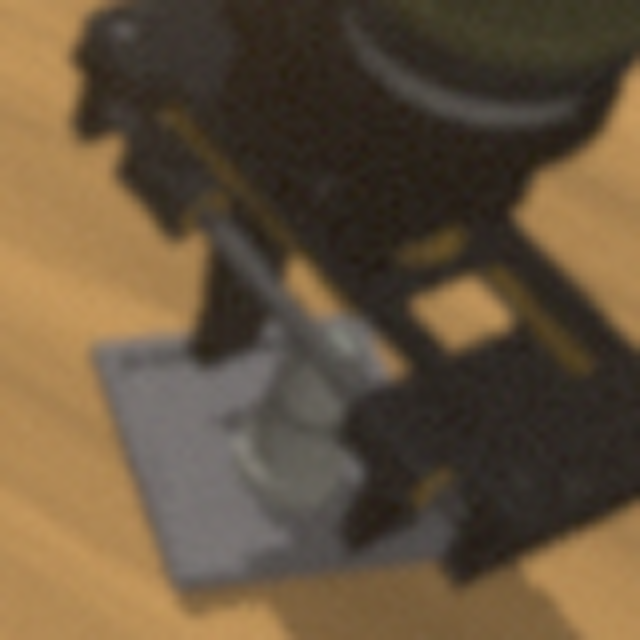

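{"op": "step_arm", "data": {"series": [{"ax": 0, "ay": 0, "az": 0, "x": 0, "y": 0, "z": 0, "claw": 44}, {"ax": 0, "ay": 0, "az": 0, "x": 0, "y": 0, "z": 0, "claw": 39}, {"ax": 0, "ay": 0, "az": 0, "x": 0, "y": 0, "z": 0, "claw": 36}, {"ax": 0, "ay": 0, "az": 0, "x": 0, "y": 0, "z": 0, "claw": 34}, {"ax": 0, "ay": 0, "az": 0, "x": 0, "y": 0, "z": 0, "claw": 32}, {"ax": 0, "ay": 0, "az": 0, "x": 0, "y": 0, "z": 0, "claw": 30}, {"ax": 0, "ay": 0, "az": 0, "x": 0, "y": 0, "z": 0, "claw": 28}, {"ax": 0, "ay": 0, "az": 0, "x": 0, "y": 0, "z": 0, "claw": 25}, {"ax": 0, "ay": 0, "az": 0, "x": 0, "y": 0, "z": 0, "claw": 20}, {"ax": 0, "ay": 0, "az": 0, "x": 0, "y": 0, "z": 0, "claw": 15}, {"ax": 0, "ay": 0, "az": 0, "x": 0, "y": 0, "z": 0, "claw": 15}], "squeeze": 12}}

```text
time_s: 16.95
tool_pos: [0.4567, 0.2303, 0.0246]
tool_rot: [180.0, 0.0, 157.9]
force: [0.1, 0.8, -0.0]
grip_width: 0.026
```

{"op": "step_arm", "data": {"series": [{"ax": 0, "ay": 0, "az": 0, "x": 0, "y": 0, "z": 0.005, "claw": 15}, {"ax": 0, "ay": 0, "az": 0, "x": 0, "y": 0, "z": 0.015, "claw": 15}, {"ax": 0, "ay": 0, "az": 0, "x": 0, "y": 0, "z": 0.035, "claw": 15}, {"ax": 0, "ay": 0, "az": 0, "x": 0, "y": 0, "z": 0.065, "claw": 15}, {"ax": 0, "ay": 0, "az": 0, "x": 0, "y": 0, "z": 0.095, "claw": 15}, {"ax": 0, "ay": 0, "az": 0, "x": 0.01, "y": -0.01, "z": 0.115, "claw": 15}, {"ax": 0, "ay": 0, "az": 0, "x": 0.015, "y": -0.03, "z": 0.12, "claw": 15}, {"ax": 0, "ay": 0, "az": 0, "x": 0.02, "y": -0.06, "z": 0.12, "claw": 15}, {"ax": 0, "ay": 0, "az": 0, "x": 0.025, "y": -0.095, "z": 0.12, "claw": 15}, {"ax": 0, "ay": 0, "az": 0, "x": 0.03, "y": -0.13, "z": 0.12, "claw": 15}, {"ax": 0, "ay": 0, "az": 0, "x": 0.03, "y": -0.165, "z": 0.12, "claw": 15}, {"ax": 0, "ay": 0, "az": 0, "x": 0.03, "y": -0.2, "z": 0.12, "claw": 15}]}}

```text
time_s: 18.15
tool_pos: [0.4865, 0.0286, 0.1454]
tool_rot: [180.0, 0.0, 157.9]
force: [0.9, 0.4, -1.0]
grip_width: 0.0261
```

{"op": "step_arm", "data": {"series": [{"ax": 0, "ay": 0, "az": 0, "x": 0, "y": -0.035, "z": 0, "claw": 15}, {"ax": 0, "ay": 0, "az": 0, "x": -0.005, "y": -0.07, "z": 0, "claw": 15}, {"ax": 0, "ay": 0, "az": 0, "x": -0.01, "y": -0.105, "z": 0, "claw": 15}, {"ax": 0, "ay": 0, "az": 0, "x": -0.017, "y": -0.14, "z": 0, "claw": 15}, {"ax": 0, "ay": 0, "az": 0, "x": -0.025, "y": -0.175, "z": 0, "claw": 15}, {"ax": 0, "ay": 0, "az": 0, "x": -0.03, "y": -0.205, "z": -0.01, "claw": 15}, {"ax": 0, "ay": 0, "az": 0, "x": -0.0325, "y": -0.22, "z": -0.03, "claw": 15}, {"ax": 0, "ay": 0, "az": 0, "x": -0.0325, "y": -0.226, "z": -0.05, "claw": 15}, {"ax": 0, "ay": 0, "az": 0, "x": -0.0325, "y": -0.226, "z": -0.07, "claw": 15}, {"ax": 0, "ay": 0, "az": 0, "x": -0.0325, "y": -0.226, "z": -0.085, "claw": 15}, {"ax": 0, "ay": 0, "az": 0, "x": -0.0325, "y": -0.226, "z": -0.09, "claw": 15}, {"ax": 0, "ay": 0, "az": 0, "x": -0.0325, "y": -0.226, "z": -0.09, "claw": 15}]}}

```text
time_s: 19.35
tool_pos: [0.4537, -0.1957, 0.0546]
tool_rot: [-180.0, -0.1, 157.9]
force: [0.6, -0.0, -0.5]
grip_width: 0.0261
```

Run:
```python
from h import *
s=grab('scene','s9')
o=status.get_obs(); print(o['tool_pos'],o['tool_rot'],o['force'],o['time_s'],o['grip_width'])
cv2.imwrite('pics/c15.png',crop(s,242,125,40,8))
```

```text
[ 0.45432811 -0.19585943  0.05517658] [1.79989461e+02 2.24066658e-02 1.57898019e+02] [ 0.17517056  0.62663942 -0.44007429] 19.4 0.026306164983676078
```

View pics/c15.png

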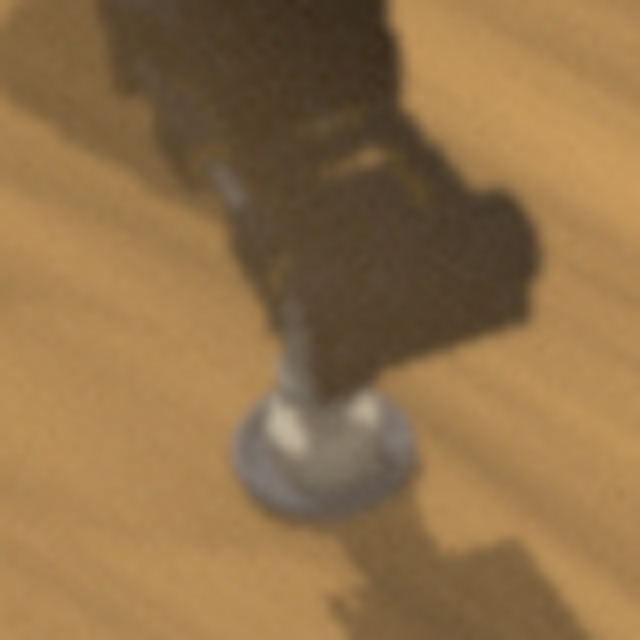

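{"op": "step_arm", "data": {"series": [{"ax": 0, "ay": 0, "az": 0, "x": 0, "y": 0, "z": -0.005, "claw": 15}, {"ax": 0, "ay": 0, "az": 0, "x": 0, "y": 0, "z": -0.009, "claw": 15}, {"ax": 0, "ay": 0, "az": 0, "x": 0, "y": 0, "z": -0.012, "claw": 15}, {"ax": 0, "ay": 0, "az": 0, "x": 0, "y": 0, "z": -0.0135, "claw": 15}, {"ax": 0, "ay": 0, "az": 0, "x": 0, "y": 0, "z": -0.014, "claw": 15}, {"ax": 0, "ay": 0, "az": 0, "x": 0, "y": 0, "z": -0.014, "claw": 15}]}}

```text
time_s: 20.0
tool_pos: [0.4542, -0.1958, 0.0407]
tool_rot: [180.0, 0.0, 157.9]
force: [0.1, 0.8, -1.3]
grip_width: 0.0261
```

{"op": "step_arm", "data": {"series": [{"ax": 0, "ay": 0, "az": 0, "x": 0, "y": 0, "z": -0.0005, "claw": 15}, {"ax": 0, "ay": 0, "az": 0, "x": 0, "y": 0, "z": -0.0005, "claw": 15}]}}

```text
time_s: 20.2
tool_pos: [0.4543, -0.1958, 0.0406]
tool_rot: [180.0, 0.0, 157.9]
force: [-1.4, 1.3, 4.6]
grip_width: 0.0263
```

{"op": "step_arm", "data": {"series": [{"ax": 0, "ay": 0, "az": 0, "x": 0, "y": 0, "z": -0.0003, "claw": 15}, {"ax": 0, "ay": 0, "az": 0, "x": 0, "y": 0, "z": -0.0003, "claw": 15}]}}

```text
time_s: 20.4
tool_pos: [0.4543, -0.1959, 0.0406]
tool_rot: [180.0, 0.0, 157.9]
force: [-2.3, 1.8, 7.3]
grip_width: 0.026
```

{"op": "step_arm", "data": {"series": [{"ax": 0, "ay": 0, "az": 0, "x": 0, "y": 0, "z": 0, "claw": 33}, {"ax": 0, "ay": 0, "az": 0, "x": 0, "y": 0, "z": 0, "claw": 38}, {"ax": 0, "ay": 0, "az": 0, "x": 0, "y": 0, "z": 0, "claw": 55}, {"ax": 0, "ay": 0, "az": 0, "x": 0, "y": 0, "z": 0, "claw": 80}, {"ax": 0, "ay": 0, "az": 0, "x": 0, "y": 0, "z": 0.005, "claw": 100}, {"ax": 0, "ay": 0, "az": 0, "x": 0, "y": 0, "z": 0.03, "claw": 100}, {"ax": 0, "ay": 0, "az": 0, "x": 0, "y": 0, "z": 0.07, "claw": 100}, {"ax": 0, "ay": 0, "az": 0, "x": 0, "y": 0, "z": 0.11, "claw": 100}, {"ax": 0, "ay": 0, "az": 0, "x": 0.04, "y": 0.015, "z": 0.1198, "claw": 100}, {"ax": 0, "ay": 0, "az": 0, "x": 0.08, "y": 0.03, "z": 0.1198, "claw": 100}, {"ax": 0, "ay": 0, "az": 0, "x": 0.12, "y": 0.045, "z": 0.1198, "claw": 100}, {"ax": 0, "ay": 0, "az": 0, "x": 0.16, "y": 0.06, "z": 0.1198, "claw": 100}]}}

```text
time_s: 21.6
tool_pos: [0.6158, -0.1349, 0.1602]
tool_rot: [180.0, 0.0, 157.9]
force: [0.1, -0.4, -0.1]
grip_width: 0.0869
```

{"op": "step_arm", "data": {"series": [{"ax": 0, "ay": 0, "az": 0, "x": 0.024, "y": 0.009, "z": 0, "claw": 100}, {"ax": 0, "ay": 0, "az": 0, "x": 0.0245, "y": 0.009, "z": -0.03, "claw": 100}, {"ax": 0, "ay": 0, "az": 0, "x": 0.0245, "y": 0.009, "z": -0.07, "claw": 100}, {"ax": 0, "ay": 0, "az": 0, "x": 0.0245, "y": 0.009, "z": -0.09, "claw": 100}, {"ax": 0, "ay": 0, "az": 0, "x": 0.0245, "y": 0.009, "z": -0.1, "claw": 100}, {"ax": 0, "ay": 0, "az": 0, "x": 0.0245, "y": 0.009, "z": -0.1, "claw": 100}, {"ax": 0, "ay": 0, "az": 0, "x": 0.0245, "y": 0.009, "z": -0.1, "claw": 100}]}}

```text
time_s: 22.3
tool_pos: [0.6395, -0.1271, 0.0609]
tool_rot: [180.0, 0.1, 157.9]
force: [0.2, -0.8, 0.5]
grip_width: 0.087
```

Run:
```python
from m import *
s=grab('scene','s10'); t=grab('top','t10')
o=status.get_obs(); print(o['tool_pos'],o['tool_rot'],o['force'],o['time_s'],o['grip_width'])
cv2.imwrite('pics/c16.png',np.hstack([crop(s,213,180,40,5),crop(s,242,130,25,8),crop(t,333,249,25,8)][1:]))
cv2.imwrite('pics/c17.png',np.hstack([crop(s,213,180,40,8)]))
```

```text
[ 0.63989193 -0.12707521  0.06151502] [1.79943797e+02 1.73100900e-01 1.57895628e+02] [-0.32513717  0.90408049 -0.23638194] 22.4 0.08704081371007127
```

View pics/c16.png

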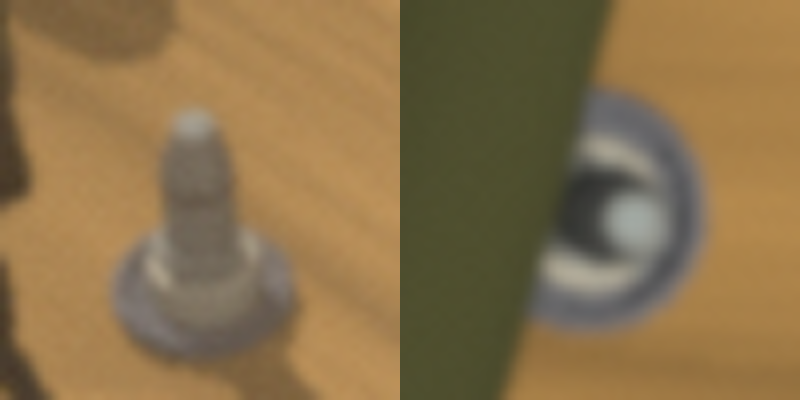

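View pics/c17.png

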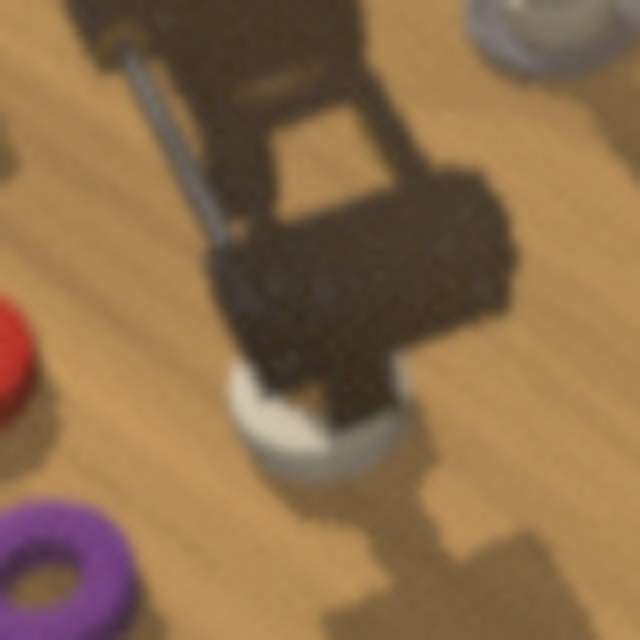

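The objective stands upright on the ring, and the gripper is over the white wide ring with the red and purple ones clear. Lower, grip and lift.

{"op": "step_arm", "data": {"series": [{"ax": 0, "ay": 0, "az": 0, "x": 0, "y": 0, "z": -0.02, "claw": 100}, {"ax": 0, "ay": 0, "az": 0, "x": 0, "y": 0, "z": -0.033, "claw": 100}, {"ax": 0, "ay": 0, "az": 0, "x": 0, "y": 0, "z": -0.041, "claw": 100}, {"ax": 0, "ay": 0, "az": 0, "x": 0, "y": 0, "z": -0.046, "claw": 100}, {"ax": 0, "ay": 0, "az": 0, "x": 0, "y": 0, "z": -0.046, "claw": 85}, {"ax": 0, "ay": 0, "az": 0, "x": 0, "y": 0, "z": -0.046, "claw": 75}, {"ax": 0, "ay": 0, "az": 0, "x": 0, "y": 0, "z": -0.046, "claw": 70}, {"ax": 0, "ay": 0, "az": 0, "x": 0, "y": 0, "z": -0.046, "claw": 66}, {"ax": 0, "ay": 0, "az": 0, "x": 0, "y": 0, "z": -0.046, "claw": 62}, {"ax": 0, "ay": 0, "az": 0, "x": 0, "y": 0, "z": -0.046, "claw": 50}, {"ax": 0, "ay": 0, "az": 0, "x": 0, "y": 0, "z": -0.046, "claw": 50}], "squeeze": 8}}

```text
time_s: 23.5
tool_pos: [0.6389, -0.1267, 0.014]
tool_rot: [180.0, 0.0, 157.9]
force: [0.4, 0.2, 2.1]
grip_width: 0.0582
```

{"op": "step_arm", "data": {"series": [{"ax": 0, "ay": 0, "az": 0, "x": 0, "y": 0, "z": 0.01, "claw": 50}, {"ax": 0, "ay": 0, "az": 0, "x": 0, "y": 0, "z": 0.03, "claw": 50}, {"ax": 0, "ay": 0, "az": 0, "x": 0, "y": 0, "z": 0.06, "claw": 50}, {"ax": 0, "ay": 0, "az": 0, "x": 0, "y": 0, "z": 0.1, "claw": 50}, {"ax": 0, "ay": 0, "az": 0, "x": 0, "y": 0, "z": 0.13, "claw": 50}]}}

```text
time_s: 24.0
tool_pos: [0.639, -0.1272, 0.1464]
tool_rot: [180.0, 0.1, 157.9]
force: [1.1, 0.2, -0.5]
grip_width: 0.0583
```

Run:
```python
from m import *
print('nose',ray('top',336.6,251,.082),ray('scene',240.7,119.7,.082))
t=cv2.imread('pics/t7.png'); 
s=cv2.imread('pics/s7.png')
```

```text
nose [ 0.45435   -0.1961874  0.082    ] [ 0.45430055 -0.19756904  0.082     ]
```

{"op": "step_arm", "data": {"series": [{"ax": 0, "ay": 0, "az": 0, "x": -0.01, "y": 0.02, "z": 0, "claw": 50}, {"ax": 0, "ay": 0, "az": 0, "x": -0.03, "y": 0.055, "z": 0, "claw": 50}, {"ax": 0, "ay": 0, "az": 0, "x": -0.05, "y": 0.095, "z": 0, "claw": 50}, {"ax": 0, "ay": 0, "az": 0, "x": -0.07, "y": 0.135, "z": 0, "claw": 50}, {"ax": 0, "ay": 0, "az": 0, "x": -0.09, "y": 0.175, "z": 0, "claw": 50}, {"ax": 0, "ay": 0, "az": 0, "x": -0.112, "y": 0.215, "z": 0, "claw": 50}, {"ax": 0, "ay": 0, "az": 0, "x": -0.135, "y": 0.255, "z": 0, "claw": 50}, {"ax": 0, "ay": 0, "az": 0, "x": -0.155, "y": 0.295, "z": -0.01, "claw": 50}, {"ax": 0, "ay": 0, "az": 0, "x": -0.175, "y": 0.33, "z": -0.03, "claw": 50}, {"ax": 0, "ay": 0, "az": 0, "x": -0.184, "y": 0.351, "z": -0.06, "claw": 50}, {"ax": 0, "ay": 0, "az": 0, "x": -0.184, "y": 0.351, "z": -0.09, "claw": 50}, {"ax": 0, "ay": 0, "az": 0, "x": -0.184, "y": 0.351, "z": -0.1, "claw": 50}]}}

```text
time_s: 25.2
tool_pos: [0.4523, 0.2238, 0.0413]
tool_rot: [-179.8, -0.1, 158.0]
force: [-0.4, -0.5, -1.7]
grip_width: 0.0584
```

{"op": "step_arm", "data": {"series": [{"ax": 0, "ay": 0, "az": 0, "x": 0, "y": 0, "z": 0, "claw": 50}]}}

```text
time_s: 25.3
tool_pos: [0.4539, 0.223, 0.0427]
tool_rot: [-179.8, -0.1, 157.8]
force: [0.9, 0.1, -0.3]
grip_width: 0.058
```

Run:
```python
from h import *
s=grab('scene','s11')
o=status.get_obs(); print(o['tool_pos'],o['tool_rot'],o['force'],o['time_s'],o['grip_width'])
cv2.imwrite('pics/c18.png',crop(s,372,210,40,8))
```

```text
[0.45513579 0.22335585 0.04400157] [-1.79970796e+02  1.54246628e-02  1.57806328e+02] [ 0.00549886  0.01576762 -0.32419499] 25.35 0.05770693688299253
```

View pics/c18.png

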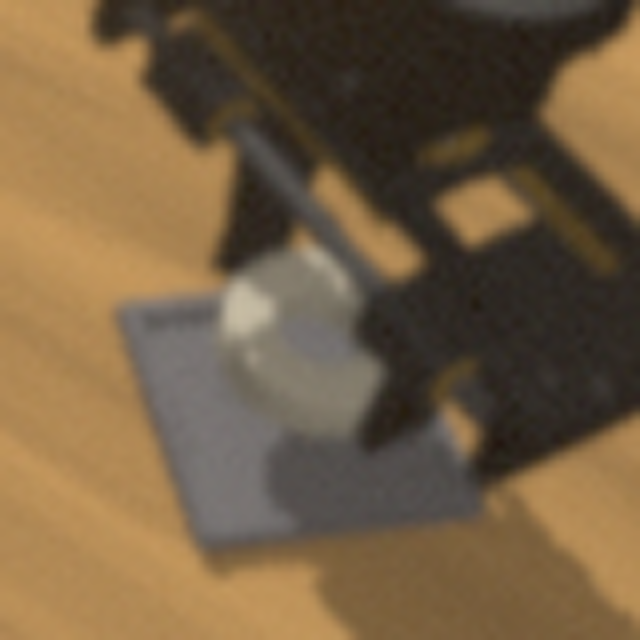

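{"op": "step_arm", "data": {"series": [{"ax": 0, "ay": 0, "az": 0, "x": 0, "y": 0, "z": -0.01, "claw": 50}, {"ax": 0, "ay": 0, "az": 0, "x": 0, "y": 0, "z": -0.018, "claw": 50}, {"ax": 0, "ay": 0, "az": 0, "x": 0, "y": 0, "z": -0.022, "claw": 50}, {"ax": 0, "ay": 0, "az": 0, "x": 0, "y": 0, "z": -0.024, "claw": 50}, {"ax": 0, "ay": 0, "az": 0, "x": 0, "y": 0, "z": -0.026, "claw": 50}, {"ax": 0, "ay": 0, "az": 0, "x": 0, "y": 0, "z": -0.026, "claw": 50}, {"ax": 0, "ay": 0, "az": 0, "x": 0, "y": 0, "z": -0.026, "claw": 50}]}}

```text
time_s: 26.05
tool_pos: [0.4548, 0.2242, 0.0178]
tool_rot: [180.0, 0.0, 157.9]
force: [-1.6, -0.4, 2.6]
grip_width: 0.0583
```

Contact at the expected height. Release, rise and go towards the eyepiece.

{"op": "step_arm", "data": {"series": [{"ax": 0, "ay": 0, "az": 0, "x": 0, "y": 0, "z": 0, "claw": 70}, {"ax": 0, "ay": 0, "az": 0, "x": 0, "y": 0, "z": 0, "claw": 78}, {"ax": 0, "ay": 0, "az": 0, "x": 0, "y": 0, "z": 0, "claw": 90}, {"ax": 0, "ay": 0, "az": 0, "x": 0, "y": 0, "z": 0, "claw": 100}, {"ax": 0, "ay": 0, "az": 0, "x": 0, "y": 0, "z": 0.02, "claw": 100}, {"ax": 0, "ay": 0, "az": 0, "x": 0, "y": 0, "z": 0.06, "claw": 100}, {"ax": 0, "ay": 0, "az": 0, "x": 0, "y": 0, "z": 0.1, "claw": 100}, {"ax": 0, "ay": 0, "az": 0, "x": 0, "y": -0.03, "z": 0.13, "claw": 100}, {"ax": 0, "ay": 0, "az": 0, "x": 0, "y": -0.07, "z": 0.14, "claw": 100}, {"ax": 0, "ay": 0, "az": 0, "x": 0, "y": -0.11, "z": 0.14, "claw": 100}, {"ax": 0, "ay": 0, "az": 0, "x": 0, "y": -0.15, "z": 0.14, "claw": 100}, {"ax": 0, "ay": 0, "az": 0, "x": -0.0015, "y": -0.19, "z": 0.14, "claw": 100}]}}

```text
time_s: 27.25
tool_pos: [0.4531, 0.0327, 0.1579]
tool_rot: [179.9, 0.0, 157.9]
force: [0.6, 0.1, 0.2]
grip_width: 0.0873
```

{"op": "step_arm", "data": {"series": [{"ax": 0, "ay": 0, "az": 0, "x": -0.001, "y": -0.034, "z": 0, "claw": 100}, {"ax": 0, "ay": 0, "az": 0, "x": -0.001, "y": -0.034, "z": 0, "claw": 100}, {"ax": 0, "ay": 0, "az": 0, "x": -0.001, "y": -0.034, "z": 0, "claw": 100}]}}

```text
time_s: 27.55
tool_pos: [0.4521, -0.0, 0.1577]
tool_rot: [179.9, -0.0, 157.8]
force: [0.1, 0.7, 0.3]
grip_width: 0.087
```

Run:
```python
from m import *
s=grab('scene','s12'); t=grab('top','t12')
o=status.get_obs(); print(o['tool_pos'],o['tool_rot'],o['force'],o['time_s'],o['grip_width'])
cv2.imwrite('pics/c19.png',np.hstack([crop(s,372,215,30,6),crop(t,140,245,30,6)]))
for th in(120,135,150):
  circ('top',t,140,245,24,lambda h,S,V:(S<60)&(V>th),.020,'wide%d'%th); circ('scene',s,372,218,20,lambda h,S,V:(V>th)&(S<60),.020,'wide')
```

```text
[0.45215559 0.00144042 0.15758621] [ 1.79971940e+02 -3.33595059e-03  1.57986027e+02] [-0.31757693 -0.61188097  0.14848945] 27.65 0.08709910921271428
wide120 top fit [0.4533 0.2221] r 0.0294 enc [0.4534 0.222 ] 0.0301
wide scene fit [0.4537 0.2273] r 0.0374 enc [0.4591 0.2298] 0.0535
wide135 top fit [0.4533 0.2223] r 0.0283 enc [0.4532 0.2223] 0.029
wide scene fit [0.4553 0.2238] r 0.0298 enc [0.4553 0.2231] 0.0311
wide150 top fit [0.4534 0.2224] r 0.0272 enc [0.4537 0.2222] 0.028
wide scene fit [0.4552 0.2238] r 0.0286 enc [0.455  0.2234] 0.0295
```

View pics/c19.png

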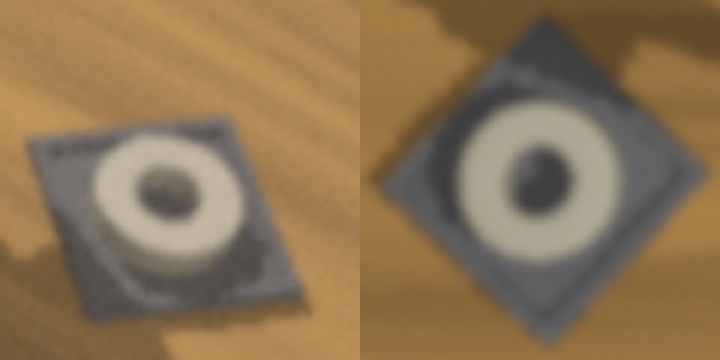

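View pics/s12.png

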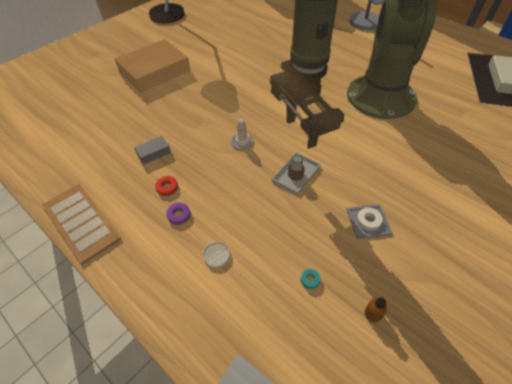

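The wide ring lies flat inside the square stand, centred near (0.4545,0.223), and the objective is still upright. Now the eyepiece.

{"op": "step_arm", "data": {"series": [{"ax": 0, "ay": 0, "az": 0, "x": 0, "y": 0, "z": -0.03, "claw": 100}, {"ax": 0, "ay": 0, "az": 0, "x": 0, "y": 0, "z": -0.06, "claw": 100}, {"ax": 0, "ay": 0, "az": 0, "x": 0, "y": 0, "z": -0.085, "claw": 100}, {"ax": 0, "ay": 0, "az": 0, "x": 0, "y": 0, "z": -0.105, "claw": 90}, {"ax": 0, "ay": 0, "az": 0, "x": 0, "y": 0, "z": -0.115, "claw": 75}, {"ax": 0, "ay": 0, "az": 0, "x": 0, "y": 0, "z": -0.118, "claw": 60}, {"ax": 0, "ay": 0, "az": 0, "x": 0, "y": 0, "z": -0.118, "claw": 50}, {"ax": 0, "ay": 0, "az": 0, "x": 0, "y": 0, "z": -0.118, "claw": 44}, {"ax": 0, "ay": 0, "az": 0, "x": 0, "y": 0, "z": -0.118, "claw": 41}, {"ax": 0, "ay": 0, "az": 0, "x": 0, "y": 0, "z": -0.118, "claw": 39}, {"ax": 0, "ay": 0, "az": 0, "x": 0, "y": 0, "z": -0.118, "claw": 37}, {"ax": 0, "ay": 0, "az": 0, "x": 0, "y": 0, "z": -0.118, "claw": 35}]}}

```text
time_s: 28.85
tool_pos: [0.4523, 0.0002, 0.0398]
tool_rot: [180.0, 0.0, 157.9]
force: [0.0, 0.4, -0.2]
grip_width: 0.0321
```

{"op": "step_arm", "data": {"series": [{"ax": 0, "ay": 0, "az": 0, "x": 0, "y": 0, "z": 0, "claw": 33}, {"ax": 0, "ay": 0, "az": 0, "x": 0, "y": 0, "z": 0, "claw": 30}, {"ax": 0, "ay": 0, "az": 0, "x": 0, "y": 0, "z": 0, "claw": 25}, {"ax": 0, "ay": 0, "az": 0, "x": 0, "y": 0, "z": 0, "claw": 20}, {"ax": 0, "ay": 0, "az": 0, "x": 0, "y": 0, "z": 0, "claw": 20}], "squeeze": 12}}

```text
time_s: 29.35
tool_pos: [0.4522, 0.0003, 0.0396]
tool_rot: [180.0, 0.0, 157.9]
force: [-0.4, 0.4, 1.0]
grip_width: 0.0291
```

{"op": "step_arm", "data": {"series": [{"ax": 0, "ay": 0, "az": 0, "x": 0, "y": 0, "z": 0.005, "claw": 20}, {"ax": 0, "ay": 0, "az": 0, "x": 0, "y": 0, "z": 0.015, "claw": 20}, {"ax": 0, "ay": 0, "az": 0, "x": 0, "y": 0, "z": 0.035, "claw": 20}, {"ax": 0, "ay": 0, "az": 0, "x": 0, "y": 0.01, "z": 0.055, "claw": 20}, {"ax": 0, "ay": 0, "az": 0, "x": 0, "y": 0.03, "z": 0.06, "claw": 20}, {"ax": 0, "ay": 0, "az": 0, "x": 0.002, "y": 0.06, "z": 0.06, "claw": 20}, {"ax": 0, "ay": 0, "az": 0, "x": 0.002, "y": 0.095, "z": 0.06, "claw": 20}, {"ax": 0, "ay": 0, "az": 0, "x": 0.002, "y": 0.13, "z": 0.06, "claw": 20}, {"ax": 0, "ay": 0, "az": 0, "x": 0.002, "y": 0.165, "z": 0.06, "claw": 20}, {"ax": 0, "ay": 0, "az": 0, "x": 0.002, "y": 0.195, "z": 0.06, "claw": 20}, {"ax": 0, "ay": 0, "az": 0, "x": 0.002, "y": 0.215, "z": 0.06, "claw": 20}, {"ax": 0, "ay": 0, "az": 0, "x": 0.002, "y": 0.2232, "z": 0.055, "claw": 20}]}}

```text
time_s: 30.55
tool_pos: [0.4544, 0.2261, 0.0957]
tool_rot: [179.9, 0.1, 158.1]
force: [0.9, -0.4, -1.2]
grip_width: 0.029
```

{"op": "step_arm", "data": {"series": [{"ax": 0, "ay": 0, "az": 0, "x": 0, "y": 0, "z": -0.01, "claw": 20}, {"ax": 0, "ay": 0, "az": 0, "x": 0, "y": 0, "z": -0.02, "claw": 20}, {"ax": 0, "ay": 0, "az": 0, "x": 0, "y": 0, "z": -0.025, "claw": 20}, {"ax": 0, "ay": 0, "az": 0, "x": 0, "y": 0, "z": -0.025, "claw": 20}]}}

```text
time_s: 30.95
tool_pos: [0.4535, 0.2216, 0.0683]
tool_rot: [-179.9, -0.1, 157.8]
force: [-0.8, -0.2, -1.5]
grip_width: 0.029
```

Run:
```python
from h import *
s=grab('scene','s13')
o=status.get_obs(); print(o['tool_pos'],o['tool_rot'],o['force'],o['time_s'],o['grip_width'])
cv2.imwrite('pics/c20.png',crop(s,372,210,40,8))
```

```text
[0.45387032 0.22213087 0.06892947] [-1.79921832e+02 -3.71458110e-02  1.57801100e+02] [ 0.24113407  0.42653684 -0.21921065] 31.0 0.029154904480569104
```

View pics/c20.png

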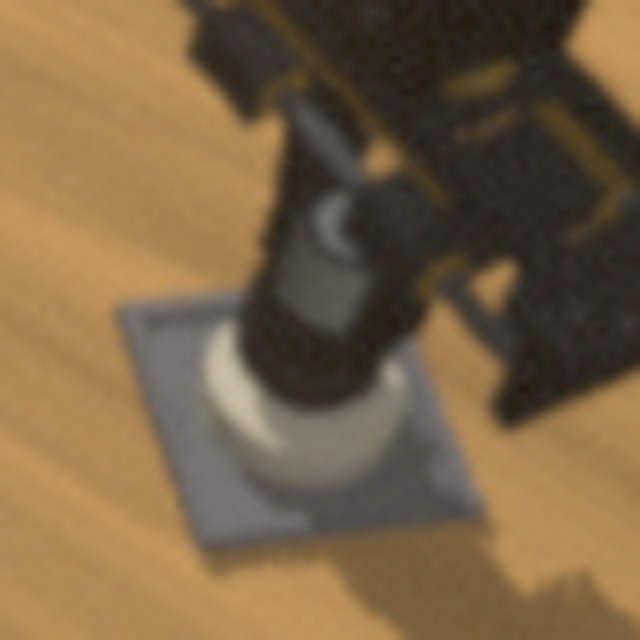

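The eyepiece is upright above the wide ring, commanded to z 0.070. Lower about 13 mm gently.

{"op": "step_arm", "data": {"series": [{"ax": 0, "ay": 0, "az": 0, "x": 0, "y": 0, "z": -0.005, "claw": 20}, {"ax": 0, "ay": 0, "az": 0, "x": 0, "y": 0, "z": -0.009, "claw": 20}, {"ax": 0, "ay": 0, "az": 0, "x": 0, "y": 0, "z": -0.0115, "claw": 20}, {"ax": 0, "ay": 0, "az": 0, "x": 0, "y": 0, "z": -0.0125, "claw": 20}, {"ax": 0, "ay": 0, "az": 0, "x": 0, "y": 0, "z": -0.013, "claw": 20}, {"ax": 0, "ay": 0, "az": 0, "x": 0, "y": 0, "z": -0.013, "claw": 20}]}}

```text
time_s: 31.6
tool_pos: [0.4542, 0.2235, 0.0567]
tool_rot: [180.0, 0.0, 157.9]
force: [0.1, 0.6, -0.8]
grip_width: 0.0293
```

{"op": "step_arm", "data": {"series": [{"ax": 0, "ay": 0, "az": 0, "x": 0, "y": 0, "z": -0.0003, "claw": 20}, {"ax": 0, "ay": 0, "az": 0, "x": 0, "y": 0, "z": -0.0003, "claw": 20}]}}

```text
time_s: 31.8
tool_pos: [0.4543, 0.2236, 0.0566]
tool_rot: [180.0, 0.0, 157.9]
force: [-0.9, 0.0, 2.3]
grip_width: 0.0293
```

{"op": "step_arm", "data": {"series": [{"ax": 0, "ay": 0, "az": 0, "x": 0, "y": 0, "z": -0.0003, "claw": 20}, {"ax": 0, "ay": 0, "az": 0, "x": 0, "y": 0, "z": -0.0003, "claw": 34}, {"ax": 0, "ay": 0, "az": 0, "x": 0, "y": 0, "z": -0.0003, "claw": 39}, {"ax": 0, "ay": 0, "az": 0, "x": 0, "y": 0, "z": -0.0003, "claw": 55}, {"ax": 0, "ay": 0, "az": 0, "x": 0, "y": 0, "z": -0.0003, "claw": 80}, {"ax": 0, "ay": 0, "az": 0, "x": 0, "y": 0, "z": 0.005, "claw": 100}, {"ax": 0, "ay": 0, "az": 0, "x": 0, "y": 0, "z": 0.03, "claw": 100}, {"ax": 0, "ay": 0, "az": 0, "x": 0, "y": 0, "z": 0.07, "claw": 100}, {"ax": 0, "ay": 0, "az": 0, "x": 0, "y": 0, "z": 0.11, "claw": 100}, {"ax": 0, "ay": 0, "az": 0, "x": 0.02, "y": -0.03, "z": 0.14, "claw": 100}, {"ax": 0, "ay": 0, "az": 0, "x": 0.03, "y": -0.07, "z": 0.16, "claw": 100}, {"ax": 0, "ay": 0, "az": 0, "x": 0.03, "y": -0.11, "z": 0.16, "claw": 100}]}}

```text
time_s: 33.0
tool_pos: [0.4872, 0.1125, 0.2202]
tool_rot: [179.7, 0.3, 157.9]
force: [0.0, 0.0, 0.0]
grip_width: 0.0861
```

{"op": "step_arm", "data": {"series": [{"ax": 0, "ay": 0, "az": 0, "x": 0, "y": -0.04, "z": 0, "claw": 100}, {"ax": 0, "ay": 0, "az": 0, "x": 0, "y": -0.08, "z": 0, "claw": 100}, {"ax": 0, "ay": 0, "az": 0, "x": 0, "y": -0.11, "z": 0, "claw": 100}, {"ax": 0, "ay": 0, "az": 0, "x": 0, "y": -0.11, "z": 0, "claw": 100}, {"ax": 0, "ay": 0, "az": 0, "x": 0, "y": -0.11, "z": 0, "claw": 100}]}}

```text
time_s: 33.5
tool_pos: [0.4841, 0.0031, 0.2167]
tool_rot: [179.9, 0.0, 157.8]
force: [-0.9, 0.7, -0.3]
grip_width: 0.0867
```

Run:
```python
from m import *
s=grab('scene','s14'); t=grab('top','t14')
o=status.get_obs(); print(o['tool_pos'],o['force'],o['time_s'])
cv2.imwrite('pics/c21.png',np.vstack([np.hstack([crop(s,372,210,25,7),crop(t,138,245,25,7)]),np.hstack([crop(s,242,130,25,7),crop(t,333,249,25,7)])])[:700])
```

```text
[0.48413293 0.00471127 0.21640195] [ 0.06683227 -1.09034167 -0.46184059] 33.6
```

View pics/c21.png

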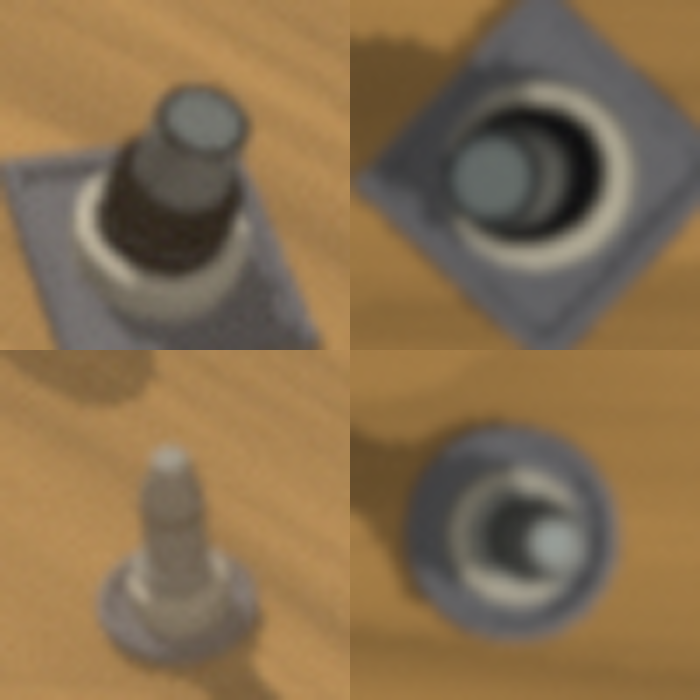

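View pics/s14.png

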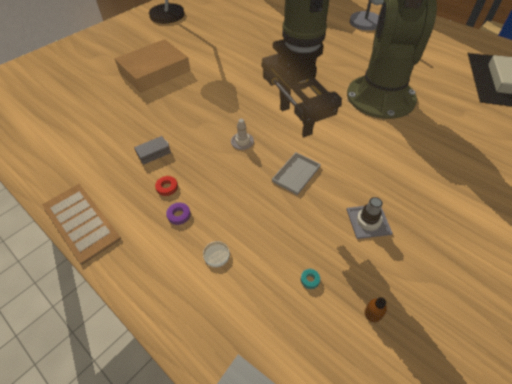

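View pics/t14.png

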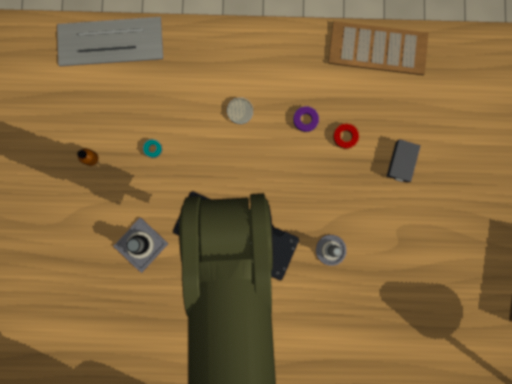

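Both stacks stand upright and the bystanders and look-alikes haven't moved. Numeric check of the centring:

Run:
```python
from m import *
print('eye',ray('top',132.5,244.9,.080).round(4),ray('scene',375.5,201.9,.080).round(4))
print('nose',ray('top',336.5,251.4,.082).round(4),ray('scene',240.6,120.1,.082).round(4))
t=cv2.imread('pics/t14.png')
def hull(im,u,v,r,th,z):
    hsv=cv2.cvtColor(up(im,u,v,r),cv2.COLOR_BGR2HSV).astype(int)
    m=((hsv[...,2]>th)&(hsv[...,1]<70)&(hsv[...,1]>25)).astype(np.uint8)
    N,l,st,c=cv2.connectedComponentsWithStats(m); i=1+np.argmax(st[1:,4])
    ys,xs=np.where(l==i); p=back(np.c_[xs,ys].astype(float),u,v,r)
    W=np.array([ray('top',*q,z)[:2] for q in p[::5]]).astype(np.float32)
    print(cv2.minEnclosingCircle(W))
hull(t,140,245,24,125,.020); hull(t,330,249,18,125,.020)
```

```text
eye [0.4548 0.2232 0.08  ] [0.4557 0.2229 0.08  ]
nose [ 0.4535 -0.196   0.082 ] [ 0.4557 -0.1966  0.082 ]
((0.45287883281707764, 0.22145825624465942), 0.029240883886814117)
((0.4403112530708313, -0.19308221340179443), 0.013598434627056122)
```

Run:
```python
from cell import workorder
print(workorder.sign_off())
```

```text
the job is handed in; nothing more can be done
None
```

The job is done and handed in at about 34 s. I parked the eyepiece in the tray, put the narrow ring in the round stand and set the objective on it. Then I put the wide ring in the square stand and set the eyepiece on it. Each lens was lowered until light contact (7 N or less) before release.

**Final pictures:** both lenses stand upright on their rings, the tray is empty, and the bottle, slide box, petri dish and coloured look-alikes look unmoved. The gripper is clear of everything.

**Centring:**
- **Objective:** measured at about (0.4546,-0.196). Its ring, measured before the lens went on, was at about (0.4545,-0.196), so it is within about 1 mm.
- **Eyepiece:** measured at about (0.455,0.223). Its ring was at about (0.4543,0.2228) from both cameras before the lens went on. The final top view alone put the ring at (0.453,0.2215), so the offset is between 1 and 2.5 mm.

**Checks that disagreed or failed:** the two cameras differ by up to about 2 mm in x, within the calibration tolerance. The final automatic fit of the narrow ring failed because it picked up only a fragment of the ring (radius 13.6 mm instead of 21). For that stack I rely on the earlier ring measurement, the nose position and the picture.

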